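Light the cutter and hold the sprung guard at its index arm

TASK

Get the cutter in the bench cutter station ready for inspection. First swivel and tilt the work light (its tail ball is its handle) until it points straight at the cutter, and let go of it with the guard still shut; then lift the station's sprung guard by its handle bar until it is level with (parallel to) the index arm at its side, and finish while still holding it there by the bar, not letting go. Do not move the index arm, and leave the light aimed and all the loose things on the bench where they are.

Things in the scene. Friction and masses are not known exactly. Their poses are not given: they have to be found in the camera images.
- station: Cutter station: grey cast open-topped housing fixed to the bench, 170 (its x) x 200 (its y) x 90 mm high, origin at the centre of its underside. Its front (-x) faces the robot, its x axis points to the hinge side. A horizontal spindle with an end mill lies inside. The guard covers the top.
- cutter (a point): Middle of the end mill (16 mm thick, along the station's x, seen through the guard's clear window): 50 mm above the bench, 20 mm from the station's centre to its front. The work light must point at this spot.
- guard (a joint): Angle of the sprung guard in rad: 0 shut (level), grows as its front edge lifts, up to 1.3. The guard is a grey frame with a clear window, 170 x 200 x 8 mm, hinged about a line along the station's y at 84 mm behind the station's centre and 95 mm above the bench. A spring and its weight pull it shut: about 5 N along its arc at the bar to start, about 9 N at 0.8 rad. It falls shut when let go.
- guard_edge (a point): Middle of the guard's front edge, 170 mm from the hinge line; axes turn with the guard: x along the guard towards the hinge, y along the hinge, z out of its top.
- guard_bar (a point): Handle bar of the guard: round steel, 12 mm thick, 110 mm long, parallel to the hinge, fixed to the guard on two 10 mm posts 100 mm apart. Origin at the middle of the bar: 115 mm in front of the hinge and 45 mm above the guard's mid-plane (140 mm above the bench when shut); axes as the guard. Free space round the bar between the posts: 41 mm down to the guard. Round, so it can turn in a grip.
- index_arm (a joint): Angle of the index arm in rad, on the same hinge line and with the same sense as the guard: the guard is at its mark when joint guard equals this value. The arm is a flat steel strip 170 x 6 x 12 mm at the station's +y side, 112 mm from its middle, set somewhere from 0.45 to 0.8 rad and clamped stiffly. Not to be moved.
- index_tip (a point): Free end of the index arm, 170 mm from the hinge line; x along the arm towards the hinge, y along the hinge.
- swivel (a joint): Swivel of the work light about its upright post in rad: 0 beam to world +x, grows counterclockwise seen from above (pi/2 is world +y); range -0.6 to 2.6. Friction (0.25 N m) keeps it where it is left.
- tilt (a joint): Tilt of the light's head in rad: 0 level, grows as the nose dips and the tail ball rises; range -0.35 to 0.95. Friction (0.25 N m) keeps it where it is left.
- lamp_pivot (a point): Point where the light's swivel and tilt axes cross, 230 mm above the bench, over the fixed round foot (100 mm across). Axes turn with the head: x is the beam direction (out of the white lens), z up from the head. The head is a grey lamp 74 mm across, reaching 50 mm ahead of and 35 mm behind the pivot, in a fork 98 mm wide.
- lamp_ball (a point): Centre of the black ball, 28 mm across, on the end of the 10 mm tail rod: exactly 140 mm behind the pivot on the beam line, so the light points opposite to where the ball lies from the pivot. It can turn in a grip.
- flange: Bystander: brass ring lying flat, 90 mm across, 12 mm high; origin at its underside.
- wrench: Bystander: steel wrench 170 mm long lying flat.
- screwdriver: Bystander: screwdriver 190 mm long lying flat.
- jaw: Bystander: dark steel vise jaw with two holes, 50 x 100 x 22 mm, origin at its underside.
- collet: Bystander: steel collet standing upright, 36 mm across, 42 mm high, origin at its underside.
- tin: Bystander: open aluminium tin, 68 mm across, 45 mm high, origin at its underside.
- nut: Bystander: dark round nut blank, 32 mm across, 16 mm high, origin at its underside.

How it is judged:
By the outcome, as a careful person would: the job done as asked, in the order asked, and still so for the second after the job is handed in, while the arm keeps its last pose, push and grip.
It also fails if it takes over 51 s, if anything falls off the work surface, if the arm or the gripper's body presses on something with over 40 N, if the wrist force passes 120 N, or if a joint passes its speed limit or range.

ROBOT

A 6-joint arm with a two-finger parallel gripper is mounted at the origin on the work surface. World frame = base frame: x ahead of the robot, y to its left, z up, the work surface at z = 0. Lengths are in m, angles in rad, forces in N, time in s.
With the tool pointing down it reaches from about 0.35 to 0.725 m from the base axis. Payload 6 kg.
Tool frame: the origin (TCP) lies midway between the tips of the shut fingers; the grasp point (between the pads) lies 19 mm behind it; z points along the fingers, x is the direction in which the jaws open and shut, and the axes are right-handed (so a half turn about z gives the same grasp; the last joint's range is limited). The gripper opens to 85 mm and grips with 20 to 120 N. Pads are 22 mm wide; open, the fingers measure 114 mm over their backs; the gripper's body (76 mm by 85 mm) begins 54 mm behind the grasp point. The pads swing forward as they close: fully open they stand 13 mm farther back than shut.
Start: joints at [-0.924, 0.04, 0.085, 0, -1.615, -0.334], TCP at [0.185, -0.571, 0.231] pointing down, gripper open.
Joint ranges: [-2.56, 2.56], [-1.29, 2.01], [-1.08, 1.49], [-3.29, 1.98], [-2.81, -0.18], [-2.99, 2.99]. Speed limits (rad/s): [2.57, 2.57, 3.01, 3.14, 3.14, 3.14].

INTERFACE

Orientations are given as a unit quaternion [x, y, z, w].
In Python, from bench import ctrl, imaging, finder gives the robot as it stands.
- The arm moves only by the tool apply_moves, never from a script. Its argument "commands" is a list of rows, each an object of numbers: "dx", "dy", "dz": the shift along the tool's x, y, z in m; "yaw": the turn about the tool's z in rad; "gripper": the closure in counts, from 0 (fully open) to 255 (shut). In form: [{"dx": .., "dy": .., "dz": .., "yaw": .., "gripper": ..}, ...]. A call has 1 to 8 rows; each row is the pose to reach, as a shift and turn from the pose measured when the call began, along the tool's axes at that moment; what a row does not reach only later rows make up. A row lasts 1/12 s, in which the tool goes at most 41.7 mm and 7.16 degrees, less where a joint would pass 70% of its speed; a pose out of reach is approached as far as the arm can. A call with a gripper value outside its range is refused whole. The fingers move at their own pace and stop on an object; the grip force is fixed at half the most. Time passes only in rows, so rows that repeat a pose let the fingers close. It gives the time, the measured TCP pose, the force and the opening at its end, in the units of the state.
- ctrl.sense(): the state, without advancing time (a new reading comes with each control period).
- imaging.read_camera(name): name is "scene" or "top" or "wrist"; returns the picture (480x640x3 uint8, red, green, blue); there is no depth.
- imaging.get_calibration(name): a dict with "camera_matrix" (3x3 intrinsics, pixels), "rvec" (rotation vector, rad) and "tvec" (3), from world to camera coordinates, as OpenCV has them; the wrist camera has in their place "T_tool_cam" (4x4, takes a point from camera to tool coordinates, whose origin is the TCP and whose axes are the tool frame's). Camera axes: x right, y down, z forward; pixel columns grow to the right and rows downward; lengths in m; the calibration is good to about 2 mm. The wrist camera is an equidistant fisheye: a pixel r from the principal point sees the ray r / f radians off the axis. A picture is of the moment at which its call begins: read the wrist's pose just before it. get_calibration takes no time and is no camera call.
- ctrl.close_job(): hands the job in, once; it reports no verdict.
Trained networks look in the newest picture that a camera, given by its name, has taken for a name from the list of things; names that differ only in an ending like _2 or _b are one class to them, and where a whole thing is asked for, a point or a joint stands for the part that bears it (a point fixed in the world has none). Each returns a list of dicts, best first, with "p" (0 to 1); they miss things now and then, are a little off and sometimes report something else, mostly with a low value. They report only what shows in the picture. A call takes as long as a camera call.
- finder.masks_of(label, camera): "pixels" (480x640 bool, what is visible of it) and "pixel" ([column, row] in pixels, amid what is visible of it).
The state is a dict: "t": time; "joint_positions": joint angles; "joint_vel": joint speeds; "joint_efforts": joint torques, N m; "tool_pos": TCP position; "eef_rot": TCP orientation; "wrist_force": force on the tool from outside, world axes, zero at the start; "torque": the same for the moment, N m; "width": finger opening in m.
Only numpy, scipy, OpenCV 4.12 (cv2) and the standard library are available. Lean on these libraries where they do the work, as an engineer would, in place of code of your own. Each camera call takes 0.05 s, during which the arm holds its last target.

## Working session

There is one attempt and no reset: what is moved stays moved. The work goes in short steps, Python scripts to look and compute and a tool call to move; the robot and the scene stay as the last step left them, time stands still between calls to the robot, and variables do not carry over. Pictures are saved under pics/ and viewed, and the job is handed in when it is done.

Besides the shell and the picture viewer there is one more tool, called as name(argument=value, ...), one argument or row to a line, values as JSON. apply_moves: Moves the arm, as the interface text tells. Its arguments: {"type":"object","properties":{"commands":{"type":"array"}},"required":["commands"]}

```bash
ls; mkdir -p pics; python3 - <<'E'
from bench import ctrl, imaging, finder
import cv2
s=ctrl.sense(); print(s)
for n in ["scene","top","wrist"]:
    im=imaging.read_camera(n); cv2.imwrite(f"pics/{n}0.png",im[:,:,::-1]); print(n,imaging.get_calibration(n))
E
```

```text
pics
{'t': 0.0, 'joint_positions': array([-9.24318942e-01,  4.08138740e-02,  8.38018994e-02, -4.91933954e-04,
       -1.61551594e+00, -3.33702457e-01]), 'joint_vel': array([ 0.00098939,  0.00063836, -0.00095496,  0.00023078,  0.00062188,
        0.00018181]), 'joint_efforts': array([-1.36953354e-04, -3.68203461e+01,  3.47414482e+01,  6.93241194e+00,
       -5.47553107e-03,  5.52048519e-06]), 'tool_pos': array([ 0.18460196, -0.57053976,  0.23026726]), 'eef_rot': array([ 5.88336130e-01,  8.08615971e-01,  4.87070124e-04, -7.56801582e-04]), 'wrist_force': array([ 0.00281634, -0.06166667, -0.20715969]), 'torque': array([ 0.03022559,  0.04329578, -0.01847224]), 'width': 0.08582288485645156}
scene {'camera_matrix': array([[536.00292877,   0.        , 316.95680684],
       [  0.        , 536.00292877, 244.94172706],
       [  0.        ,   0.        ,   1.        ]]), 'rvec': array([ 0.73024267,  2.71187495, -0.98247126]), 'tvec': array([ 0.4483623 , -0.19610636,  1.45404135])}
top {'camera_matrix': array([[558.63507554,   0.        , 313.96503205],
       [  0.        , 558.63507554, 233.10544485],
       [  0.        ,   0.        ,   1.        ]]), 'rvec': array([ 1.98965093, -2.2330618 ,  0.24054369]), 'tvec': array([0.14603863, 0.58524823, 1.15773785])}
wrist {'camera_matrix': array([[371.64829954,   0.        , 323.77402086],
       [  0.        , 371.64829954, 234.92181483],
       [  0.        ,   0.        ,   1.        ]]), 'T_tool_cam': array([[ 9.99999574e-01,  2.88811740e-04, -8.76830867e-04,
         1.90132835e-04],
       [ 1.53412325e-05,  9.44473317e-01,  3.28588122e-01,
        -8.50160318e-02],
       [ 9.23043465e-04, -3.28587996e-01,  9.44472910e-01,
        -1.43229843e-01],
       [ 0.00000000e+00,  0.00000000e+00,  0.00000000e+00,
         1.00000000e+00]])}
```

View pics/scene0.png

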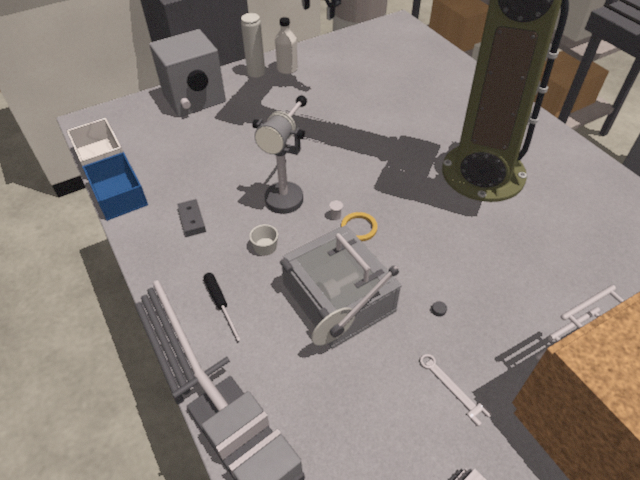

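View pics/top0.png

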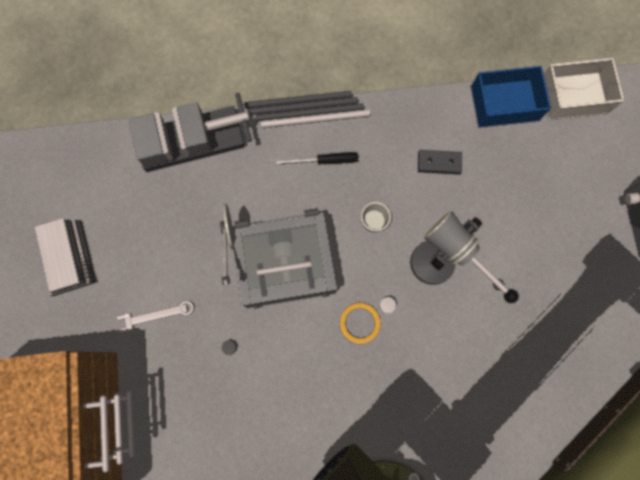

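View pics/wrist0.png

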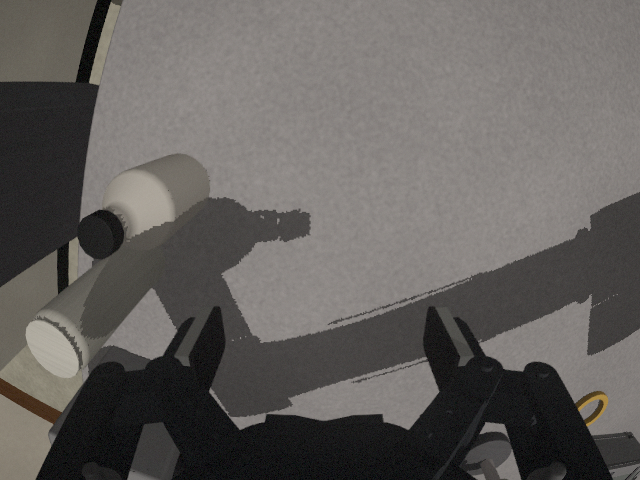

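```bash
cat > h.py <<'E'
import numpy as np, cv2, pickle
from scipy.spatial.transform import Rotation as R
from bench import ctrl, imaging, finder
def P(n):
    c=imaging.get_calibration(n); Rm=cv2.Rodrigues(np.array(c['rvec'],float))[0]
    return c['camera_matrix'],Rm,np.array(c['tvec'],float)
def proj(n,X):
    K,Rm,t=P(n); x=(Rm@np.atleast_2d(X).T).T+t; u=(K@x.T).T; return u[:,:2]/u[:,2:]
def ray(n,uv):
    K,Rm,t=P(n); d=Rm.T@np.linalg.inv(K)@np.array([uv[0],uv[1],1.]); return -Rm.T@t, d/np.linalg.norm(d)
def atz(n,uv,z):
    o,d=ray(n,uv); return o+d*(z-o[2])/d[2]
def tri(rays):
    A=np.zeros((3,3));b=np.zeros(3)
    for o,d in rays:
        M=np.eye(3)-np.outer(d,d);A+=M;b+=M@o
    X=np.linalg.solve(A,b); return X,[np.linalg.norm(np.cross(X-o,d)) for o,d in rays]
E
python3 - <<'E'
from h import *
out={}
for cam in ["top","scene"]:
    im=imaging.read_camera(cam)
    for l in ["lamp_ball","guard_bar","station","lamp_pivot","index_arm","index_tip","guard"]:
        r=finder.masks_of(l,cam)
        if r:
            b=r[0]; ys,xs=np.nonzero(b['pixels']); print(cam,l,round(b['p'],2),np.round(b['pixel'],1),len(xs),xs.mean().round(1),ys.mean().round(1),xs.min(),xs.max(),ys.min(),ys.max()); out[cam,l]=b['pixels']
        else: print(cam,l,None)
    cv2.imwrite(f"pics/{cam}_z.png",cv2.resize(im[190:350,190:540,::-1] if cam=="top" else im[80:360,220:440,::-1],None,fx=2.2,fy=2.2,interpolation=cv2.INTER_CUBIC))
pickle.dump(out,open('masks.pkl','wb'))
for l in ["lamp_ball","guard_bar","index_tip"]:
    try:
        uv=[(c,np.argwhere(out[c,l]).mean(0)[::-1]) for c in("top","scene")]
        print(l,tri([ray(c,u) for c,u in uv]))
    except KeyError as e: print(e)
E
```

```text
top lamp_ball 0.86 [456.3 243.3] 2194 461.3 248.5 424 518 212 303
top guard_bar 0.83 [282.3 257.3] 7402 282.2 259.5 230 335 214 305
top station 0.55 [278.9 256.3] 8527 278.8 258.6 220 335 205 308
top lamp_pivot 0.9 [455.8 242.9] 2290 461.8 248.7 423 519 212 303
top index_arm 0.75 [224.5 258. ] 297 224.2 256.1 220 229 222 285
top index_tip 0.55 [226.5 260.2] 304 224.1 256.4 220 229 222 285
top guard 0.94 [281.3 260.4] 7312 282.2 259.6 231 335 214 304
scene lamp_ball 0.71 [275.5 129.6] 1344 277.1 128.7 254 306 95 153
scene guard_bar 0.56 [338.6 269.8] 5619 339.5 270.0 283 400 226 311
scene station 0.72 [190.9 216.2] 721 191.1 217.7 178 205 199 236
scene lamp_pivot 0.56 [280.3 130.3] 1501 277.5 128.2 254 307 94 154
scene index_arm 0.62 [367.  297.5] 570 363.3 300.7 331 398 266 335
scene index_tip 0.81 [360.7 301.6] 584 362.2 301.8 329 398 266 336
scene guard 0.78 [342.2 270. ] 5808 339.7 270.2 284 399 225 312
lamp_ball (array([ 0.50580425, -0.19334402,  0.21862204]), [np.float64(0.0033987730555069193), np.float64(0.003398773055507071)])
guard_bar (array([0.54433338, 0.14957526, 0.09723223]), [np.float64(0.0029570072742151135), np.float64(0.002957007274214851)])
index_tip (array([0.55990822, 0.26272373, 0.13497906]), [np.float64(0.006046827106965028), np.float64(0.0060468271069650335)])
```

View pics/top_z.png

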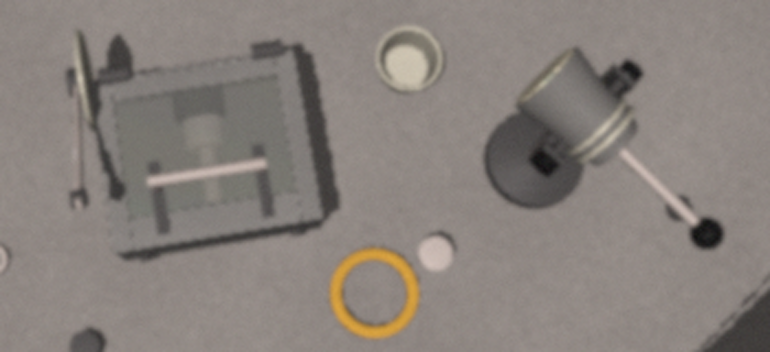

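View pics/scene_z.png

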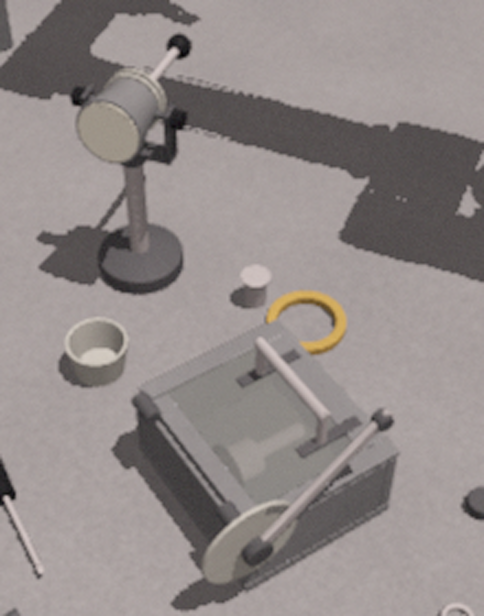

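```bash
python3 - <<'E'
from h import *
from scipy.optimize import least_squares
def blob(cam,uv,r,thr):
    im=cv2.imread(f"pics/{cam}0.png",0); x,y=map(int,uv)
    w=im[y-r:y+r+1,x-r:x+r+1]; m=(w<thr).astype(np.uint8)
    n,l,s,c=cv2.connectedComponentsWithStats(m); i=1+np.argmax(s[1:,4]); return c[i]+[x-r,y-r],s[i]
for thr in(45,60):
  bt,st=blob("top",(511,296),11,thr); bs,ss=blob("scene",(301,101),9,thr); print(bt,st,bs,ss, tri([ray("top",bt),ray("scene",bs)]))
# bar ends, corner guesses
for a,b in [((257.3,273.2),(368.6,268.2)),((311.4,264.1),(339.1,235.9))]:
    print("bar end",tri([ray("top",a),ray("scene",b)]))
print("foot at z=.02",atz("top",(432.3,261.8),.02), atz("scene",(220+141/2.2,80+250/2.2),.02))
# station fit
obs=[("top",(257.3,273.2),(-.031,.055,.140)),("top",(311.4,264.1),(-.031,-.055,.140)),
("scene",(368.6,268.2),(-.031,.055,.140)),("scene",(339.1,235.9),(-.031,-.055,.140))]
def f(p):
    r=[]
    c,s=np.cos(p[2]),np.sin(p[2])
    for cam,uv,X in obs:
        W=[p[0]+c*X[0]-s*X[1],p[1]+s*X[0]+c*X[1],X[2]]; r+=list(proj(cam,W)[0]-uv)
    return np.array(r)
s=least_squares(f,[.55,.15,0]);print(s.x,s.fun.round(1))
c,sn=np.cos(s.x[2]),np.sin(s.x[2])
for cam,off in(("top",(190,190)),("scene",(220,80))):
    im=cv2.imread(f"pics/{cam}_z.png")
    def dr(pts,col):
        W=[[s.x[0]+c*a-sn*b,s.x[1]+sn*a+c*b,z] for a,b,z in pts]
        q=((proj(cam,W)-off+.5)*2.2).astype(np.int32); cv2.polylines(im,[q],False,col,1)
    dr([(-.086,-.1,.099),(-.086,.1,.099),(.084,.1,.099),(.084,-.1,.099),(-.086,-.1,.099)],(0,255,0))
    dr([(-.085,-.1,.0),(-.085,.1,.0),(.085,.1,.0),(.085,-.1,.0),(-.085,-.1,.0)],(255,255,0))
    for th in(.5,.6,.7): dr([(.084,.112,.095),(.084-.17*np.cos(th),.112,.095+.17*np.sin(th))],(0,0,255))
    cv2.imwrite(f"pics/{cam}_o.png",im)
E
```

```text
[510.94827586 295.93965517] [  5   5  13  12 116] [301.51020408 100.20408163] [ 5  4  9 10 49] (array([ 0.40424209, -0.26826859,  0.21550429]), [np.float64(0.0001921689160030488), np.float64(0.00019216891600316776)])
[510.87969925 295.96992481] [  4   5  14  13 133] [301.55932203 100.06779661] [ 4  4 10 10 59] (array([ 0.40420299, -0.267964  ,  0.21605258]), [np.float64(0.00014683148922320935), np.float64(0.00014683148922343568)])
bar end (array([0.51246824, 0.2020682 , 0.14275791]), [np.float64(0.0003812825650312607), np.float64(0.00038128256503129035)])
bar end (array([0.5176078 , 0.09352475, 0.13666803]), [np.float64(0.001858186995901972), np.float64(0.0018581869959020374)])
foot at z=.02 [ 0.51164911 -0.17885385  0.02      ] [ 0.50925544 -0.18358987  0.02      ]
[0.54601685 0.14944106 0.0507918 ] [-0.1  0.2 -0.3  0.3  0.4  1.1 -1.1 -1.4]
```

View pics/top_o.png

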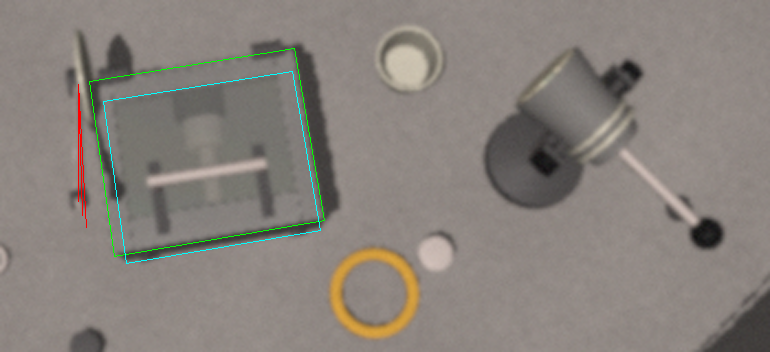

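View pics/scene_o.png

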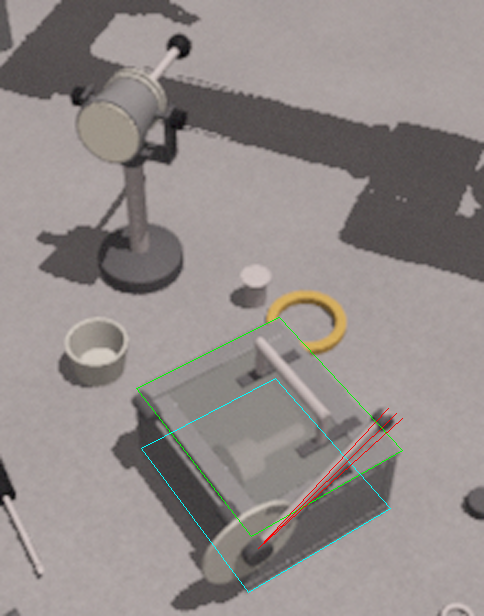

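```bash
cat >> h.py <<'E'
def goal(pos,yang):
    s=ctrl.sense(); Rm=R.from_quat(s['eef_rot']).as_matrix()
    d=Rm.T@(np.array(pos)-s['tool_pos']); a=np.arctan2(Rm[1,1],Rm[0,1]); w=(a-yang+np.pi)%(2*np.pi)-np.pi
    print("t",round(s['t'],2),"tcp",s['tool_pos'].round(4),"yang",round(a,3),"F",s['wrist_force'].round(1),"w",round(s['width'],4))
    print("MOVE",d.round(4),"yaw",round(w,3), "rows", np.linalg.norm(d)/.0417, abs(w)/.125)
def wray(uv):
    s=ctrl.sense(); c=imaging.get_calibration("wrist"); K=c['camera_matrix']; T=c['T_tool_cam']
    x=np.array([uv[0]-K[0,2],uv[1]-K[1,2]])/K[0,0]; r=np.hypot(*x); d=np.r_[x/r*np.sin(r),np.cos(r)] if r>0 else np.array([0,0,1.])
    Rm=R.from_quat(s['eef_rot']).as_matrix(); return s['tool_pos']+Rm@T[:3,3], Rm@T[:3,:3]@d
def wproj(X):
    s=ctrl.sense(); c=imaging.get_calibration("wrist"); K=c['camera_matrix']; T=c['T_tool_cam']
    Rm=R.from_quat(s['eef_rot']).as_matrix(); o=[]
    for x in np.atleast_2d(X):
        p=T[:3,:3].T@(Rm.T@(x-s['tool_pos'])-T[:3,3]); t=np.arctan2(np.hypot(p[0],p[1]),p[2]); o.append(K[0,0]*t*p[:2]/np.hypot(p[0],p[1])+K[:2,2])
    return np.array(o)
E
python3 - <<'E'
from h import *
goal((.404,-.268,.33),.685)
print(tri([ray("scene",(394.1,270.9)),ray("top",(226.4,280))]))
E
```

```text
t 0.95 tcp [ 0.1846 -0.5709  0.2313] yang 0.313 F [-0.1  0.   0.4] w 0.0852
MOVE [ 0.2207  0.3019 -0.0987] yaw -0.372 rows 9.274987348120828 2.9775811934281187
(array([0.4979713 , 0.25906124, 0.18993488]), [np.float64(0.0009552540336414732), np.float64(0.0009552540336414717)])
```

apply_moves(
  commands=[
    {"dx":0.01,"dy":0.013,"dz":-0.035,"yaw":-0.06,"gripper":0},
    {"dx":0.03,"dy":0.04,"dz":-0.06,"yaw":-0.12,"gripper":0},
    {"dx":0.055,"dy":0.075,"dz":-0.08,"yaw":-0.2,"gripper":0},
    {"dx":0.08,"dy":0.105,"dz":-0.095,"yaw":-0.27,"gripper":0},
    {"dx":0.105,"dy":0.14,"dz":-0.099,"yaw":-0.33,"gripper":0},
    {"dx":0.13,"dy":0.175,"dz":-0.099,"yaw":-0.372,"gripper":0},
    {"dx":0.15,"dy":0.205,"dz":-0.099,"yaw":-0.372,"gripper":0},
    {"dx":0.17,"dy":0.235,"dz":-0.099,"yaw":-0.372,"gripper":0},
  ],
)

```text
t: 1.62
tool_pos: [0.3567, -0.3349, 0.3309]
eef_rot: [0.429, 0.904, 0.0, 0.001]
wrist_force: [1.3, -0.4, 0.2]
width: 0.0853
```

```bash
python3 - <<'E'
from h import *
goal((.404,-.268,.33),.685)
im=imaging.read_camera("wrist");cv2.imwrite("pics/w1.png",im[:,:,::-1])
print(wproj([[.404,-.268,.2157],[.5105,-.181,.23]]))
E
```

```text
t 1.62 tcp [ 0.3567 -0.3349  0.3309] yang 0.685 F [ 1.3 -0.4  0.2] w 0.0853
MOVE [0.0219 0.0789 0.001 ] yaw 0.0 rows 1.96448976934628 0.000981239392768174
[[349.4912332  315.03497464]
 [344.2676935  437.84115582]]
```

View pics/w1.png

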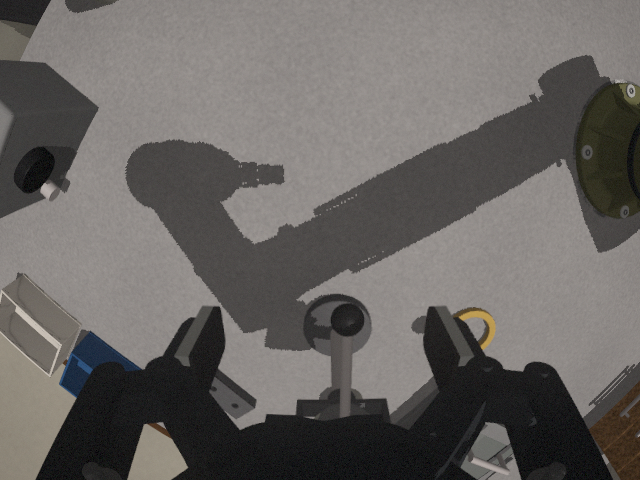

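apply_moves(
  commands=[
    {"dx":0.011,"dy":0.04,"dz":0.0,"yaw":0,"gripper":0},
    {"dx":0.022,"dy":0.079,"dz":0.001,"yaw":0,"gripper":0},
    {"dx":0.022,"dy":0.079,"dz":0.02,"yaw":0,"gripper":0},
    {"dx":0.022,"dy":0.079,"dz":0.03,"yaw":0,"gripper":0},
    {"dx":0.022,"dy":0.079,"dz":0.03,"yaw":0,"gripper":0},
  ],
)

```text
t: 2.08
tool_pos: [0.4069, -0.263, 0.2979]
eef_rot: [0.426, 0.905, 0.001, -0.001]
wrist_force: [-0.1, -0.1, -0.4]
width: 0.0855
```

```bash
python3 - <<'E'
from h import *
im=imaging.read_camera("wrist");cv2.imwrite("pics/w2.png",im[:,:,::-1])
goal((.404,-.268,.197),.685)
p=wproj([[.404,-.268,.2157],[.5105,-.181,.23]]);print(p)
for q in p: cv2.circle(im,tuple(int(v) for v in q),3,(255,0,0),-1)
cv2.imwrite("pics/w2o.png",im[200:,150:500,::-1])
E
```

```text
t 2.13 tcp [ 0.4067 -0.2639  0.2995] yang 0.69 F [ 0.2 -0.6  0.9] w 0.0852
MOVE [-0.0016 -0.0048  0.1025] yaw 0.005 rows 2.4607717882560736 0.0389483756152913
[[321.30082828 236.71854582]
 [320.90453767 406.62331198]]
```

View pics/w2o.png

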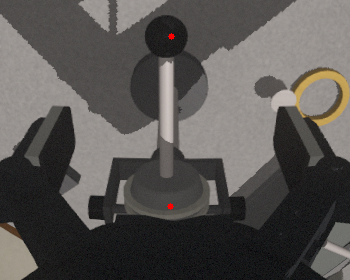

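apply_moves(
  commands=[
    {"dx":-0.004,"dy":-0.004,"dz":0.03,"yaw":0,"gripper":0},
    {"dx":-0.004,"dy":-0.005,"dz":0.06,"yaw":0,"gripper":0},
    {"dx":-0.004,"dy":-0.005,"dz":0.09,"yaw":0,"gripper":0},
    {"dx":-0.004,"dy":-0.005,"dz":0.103,"yaw":0,"gripper":0},
    {"dx":-0.004,"dy":-0.005,"dz":0.103,"yaw":0,"gripper":0},
  ],
)

```text
t: 2.55
tool_pos: [0.4037, -0.2705, 0.194]
eef_rot: [0.427, 0.904, 0.001, -0.003]
wrist_force: [-0.7, 0.1, -0.4]
width: 0.0851
```

```bash
python3 - <<'E'
from h import *
im=imaging.read_camera("wrist");cv2.imwrite("pics/w3.png",im[:,:,::-1])
goal((.404,-.268,.197),.685)
p=wproj([[.404,-.268,.2157],[.5105,-.181,.23]]);print(p)
E
```

```text
t 2.6 tcp [ 0.4046 -0.2709  0.1967] yang 0.688 F [-0.6  0.5  1.2] w 0.0852
MOVE [ 0.0026  0.0014 -0.0003] yaw 0.003 rows 0.07199344047621839 0.026608658238277627
[[330.10533682 336.24973961]
 [327.24304061 524.70721785]]
```

View pics/w3.png

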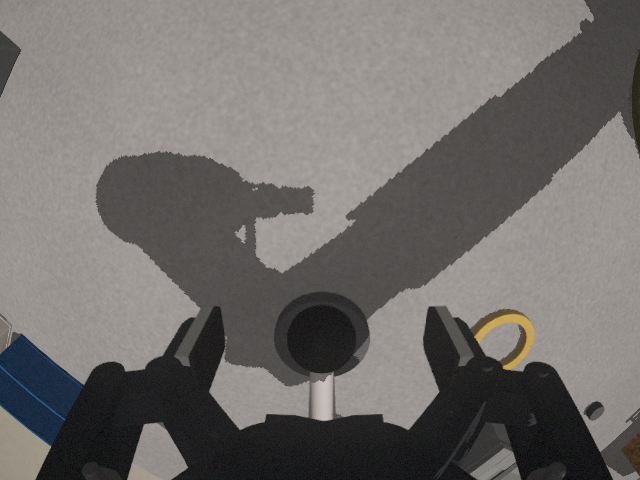

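apply_moves(
  commands=[
    {"dx":0,"dy":0,"dz":0,"yaw":0,"gripper":255},
    {"dx":0,"dy":0,"dz":0,"yaw":0,"gripper":255},
    {"dx":0,"dy":0,"dz":0,"yaw":0,"gripper":255},
    {"dx":0,"dy":0,"dz":0,"yaw":0,"gripper":255},
    {"dx":0,"dy":0,"dz":0,"yaw":0,"gripper":255},
    {"dx":0,"dy":0,"dz":0,"yaw":0,"gripper":255},
    {"dx":0,"dy":0,"dz":0,"yaw":0,"gripper":255},
  ],
)

```text
t: 3.18
tool_pos: [0.405, -0.271, 0.1974]
eef_rot: [0.427, 0.904, 0.0, -0.0]
wrist_force: [1.5, -0.1, 1.8]
width: 0.025
```

```bash
python3 - <<'E'
from h import *
im=imaging.read_camera("wrist");cv2.imwrite("pics/w4.png",im[:,:,::-1])
goal((.404,-.268,.197),.685); print(ctrl.sense()['torque'])
E
```

```text
t 3.23 tcp [ 0.405  -0.271   0.1973] yang 0.689 F [ 1.  -0.4  2. ] w 0.0251
MOVE [0.003  0.0011 0.0003] yaw 0.004 rows 0.07617833687810494 0.028304237413856015
[ 0.04068723 -0.38526391 -0.03528289]
```

View pics/w4.png

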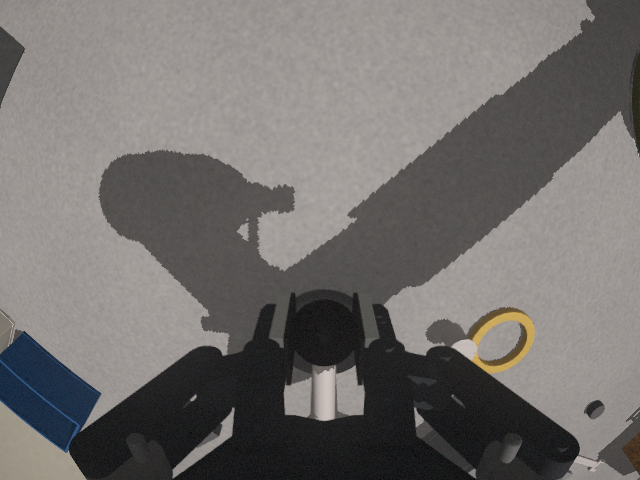

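```bash
python3 - <<'E'
from h import *
s=ctrl.sense(); Rm=R.from_quat(s['eef_rot']).as_matrix()
b=lambda s,t: -.14*np.array([np.cos(t)*np.cos(s),np.cos(t)*np.sin(s),-np.sin(t)])
for k in range(1,10):
    f=k/9; sw=.688+f*(1.525-.688); ti=-.1+f*.599
    print((Rm.T@(b(sw,ti)-b(.688,-.1))).round(4), round(-(sw-.688),3))
E
```

```text
[-0.013  -0.     -0.0093] -0.093
[-0.0259  0.0018 -0.0186] -0.186
[-0.0383  0.0054 -0.0279] -0.279
[-0.0502  0.0107 -0.0372] -0.372
[-0.0611  0.0175 -0.0463] -0.465
[-0.0708  0.0258 -0.0553] -0.558
[-0.0792  0.0353 -0.0641] -0.651
[-0.0861  0.0458 -0.0727] -0.744
[-0.0913  0.057  -0.081 ] -0.837
```

apply_moves(
  commands=[
    {"dx":-0.013,"dy":0,"dz":-0.0093,"yaw":-0.093,"gripper":255},
    {"dx":-0.0259,"dy":0.0018,"dz":-0.0186,"yaw":-0.186,"gripper":255},
    {"dx":-0.0383,"dy":0.0054,"dz":-0.0279,"yaw":-0.279,"gripper":255},
    {"dx":-0.0502,"dy":0.0107,"dz":-0.0372,"yaw":-0.372,"gripper":255},
    {"dx":-0.0611,"dy":0.0175,"dz":-0.0463,"yaw":-0.465,"gripper":255},
    {"dx":-0.0708,"dy":0.0258,"dz":-0.0553,"yaw":-0.558,"gripper":255},
    {"dx":-0.0792,"dy":0.0353,"dz":-0.0641,"yaw":-0.651,"gripper":255},
  ],
)

```text
t: 3.82
tool_pos: [0.4822, -0.3093, 0.2595]
eef_rot: [0.113, 0.994, 0.001, -0.003]
wrist_force: [-0.2, -15.1, 0.4]
width: 0.025
```

```bash
python3 - <<'E'
from h import *
im=imaging.read_camera("scene");cv2.imwrite("pics/s5.png",im[:,:,::-1])
b=lambda s,t: -.14*np.array([np.cos(t)*np.cos(s),np.cos(t)*np.sin(s),-np.sin(t)])
goal(np.array([.405,-.271,.1973])+b(1.525,.499)-b(.688,-.1),1.525); print(ctrl.sense()['torque'])
E
```

```text
t 3.87 tcp [ 0.4842 -0.3102  0.2613] yang 1.349 F [ 1.6 -0.3 -1.7] w 0.0244
MOVE [-0.0212  0.0097 -0.017 ] yaw -0.176 rows 0.6917417864306542 1.4059826398639466
[-1.01698283 -0.18056396 -0.29655535]
```

View pics/s5.png

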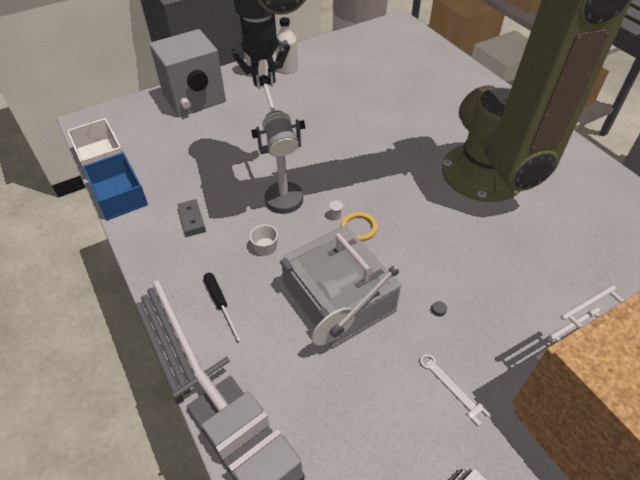

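Lamp follows well (head at (282,130), ball in the grip near (265,83)). Finish the arc.

apply_moves(
  commands=[
    {"dx":-0.011,"dy":0.0045,"dz":-0.0085,"yaw":-0.09,"gripper":255},
    {"dx":-0.021,"dy":0.0097,"dz":-0.017,"yaw":-0.176,"gripper":255},
    {"dx":-0.0212,"dy":0.0097,"dz":-0.017,"yaw":-0.176,"gripper":255},
    {"dx":-0.0212,"dy":0.0097,"dz":-0.017,"yaw":-0.176,"gripper":255},
    {"dx":-0.0212,"dy":0.0097,"dz":-0.017,"yaw":-0.176,"gripper":255},
  ],
)

```text
t: 4.28
tool_pos: [0.5068, -0.3059, 0.2785]
eef_rot: [0.024, 1.0, -0.0, -0.001]
wrist_force: [0.6, -4.0, 1.2]
width: 0.0249
```

```bash
python3 - <<'E'
from h import *
b=lambda s,t: -.14*np.array([np.cos(t)*np.cos(s),np.cos(t)*np.sin(s),-np.sin(t)])
for c in("scene","top","wrist"):
    im=imaging.read_camera(c);cv2.imwrite(f"pics/{c}6.png",im[:,:,::-1])
    if c!="wrist":
        u=proj(c,[.51,-.18,.23])[0].astype(int); v=im[max(0,u[1]-90):u[1]+90,u[0]-110:u[0]+110,::-1]; print(c,u); cv2.imwrite(f"pics/{c}6z.png",cv2.resize(v,None,fx=3,fy=3,interpolation=cv2.INTER_CUBIC))
goal(np.array([.405,-.271,.1973])+b(1.525,.499)-b(.688,-.1),1.525); print(ctrl.sense()['torque'])
E
```

```text
scene [279 128]
top [456 244]
t 4.43 tcp [ 0.5067 -0.3059  0.2785] yang 1.523 F [ 2.3 -5.2  1.1] w 0.0245
MOVE [-0.0003  0.0006  0.0002] yaw -0.002 rows 0.01603532522722622 0.013381074621683808
[-1.8415861  -0.43104309 -0.01348846]
```

View pics/scene6z.png

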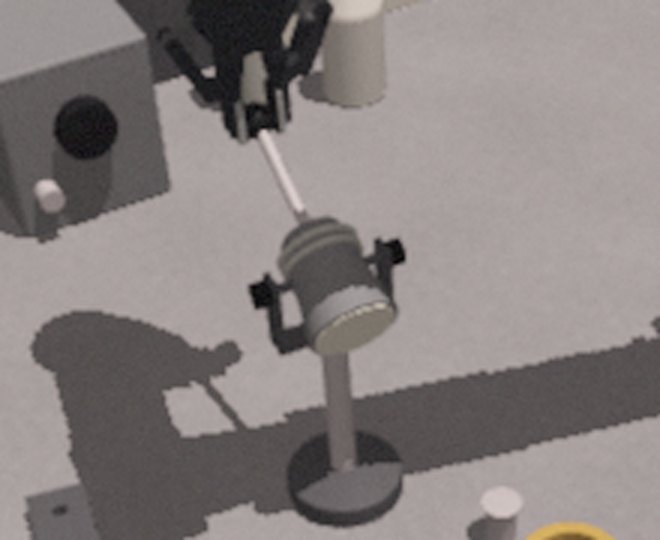

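View pics/top6z.png

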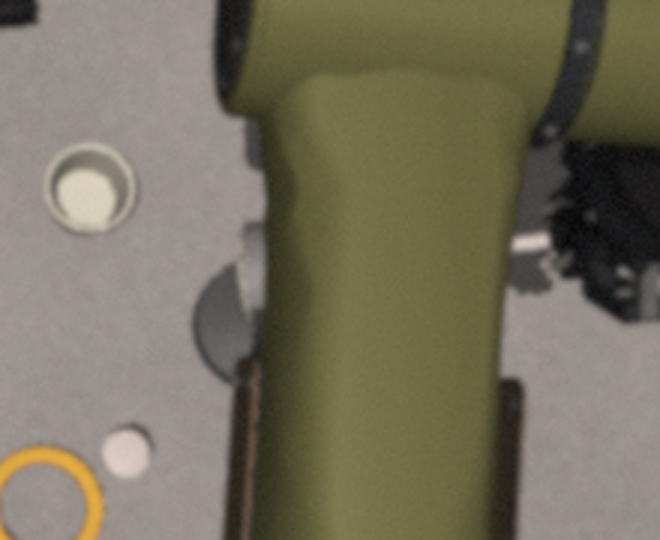

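View pics/wrist6.png

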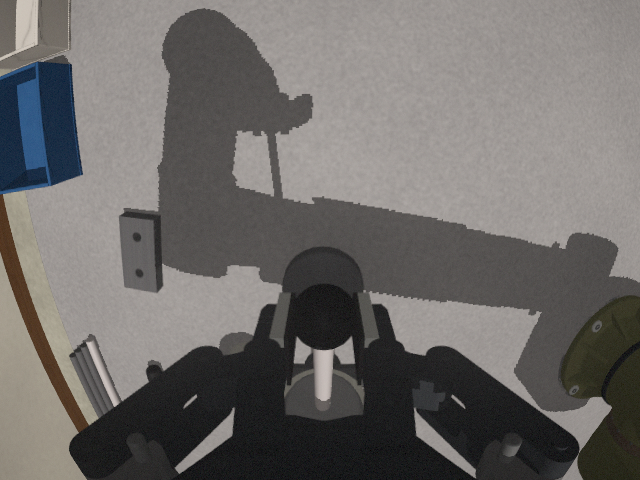

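apply_moves(
  commands=[
    {"dx":0,"dy":0,"dz":0,"yaw":0,"gripper":0},
    {"dx":0,"dy":0,"dz":0,"yaw":0,"gripper":0},
    {"dx":0,"dy":0,"dz":0,"yaw":0,"gripper":0},
    {"dx":0,"dy":0,"dz":0,"yaw":0,"gripper":0},
    {"dx":0,"dy":0,"dz":0,"yaw":0,"gripper":0},
    {"dx":0,"dy":0,"dz":0,"yaw":0,"gripper":0},
  ],
)

```text
t: 4.93
tool_pos: [0.5067, -0.3057, 0.2784]
eef_rot: [0.024, 1.0, -0.0, -0.001]
wrist_force: [-0.1, -0.3, -0.6]
width: 0.0856
```

```bash
python3 - <<'E'
from h import *
im=imaging.read_camera("wrist");cv2.imwrite("pics/w7.png",im[:,:,::-1])
goal((.506,-.30,.40),1.523)
goal((.50,.13,.41),1.62)
E
```

```text
t 4.98 tcp [ 0.5067 -0.3057  0.2784] yang 1.523 F [-0.   0.5 -0. ] w 0.0854
MOVE [ 0.0011  0.0057 -0.1216] yaw 0.0 rows 2.9189611265761704 0.0034158635730321407
t 4.98 tcp [ 0.5067 -0.3057  0.2784] yang 1.523 F [-0.   0.5 -0. ] w 0.0854
MOVE [ 0.0275  0.4349 -0.1317] yaw -0.097 rows 10.91630520403555 0.7725841364269712
```

View pics/w7.png

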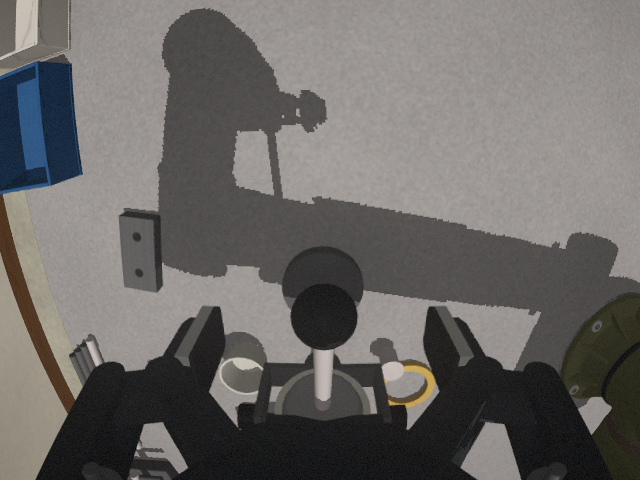

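apply_moves(
  commands=[
    {"dx":0,"dy":0,"dz":-0.04,"yaw":0,"gripper":0},
    {"dx":0,"dy":0,"dz":-0.08,"yaw":0,"gripper":0},
    {"dx":0,"dy":0,"dz":-0.12,"yaw":0,"gripper":0},
    {"dx":0.003,"dy":0.03,"dz":-0.14,"yaw":-0.02,"gripper":0},
    {"dx":0.006,"dy":0.07,"dz":-0.14,"yaw":-0.04,"gripper":0},
    {"dx":0.009,"dy":0.11,"dz":-0.14,"yaw":-0.06,"gripper":0},
    {"dx":0.012,"dy":0.15,"dz":-0.14,"yaw":-0.08,"gripper":0},
    {"dx":0.015,"dy":0.19,"dz":-0.14,"yaw":-0.097,"gripper":0},
  ],
)

```text
t: 5.65
tool_pos: [0.5004, -0.1136, 0.4185]
eef_rot: [-0.025, 1.0, 0.0, -0.0]
wrist_force: [0.3, 0.4, -0.4]
width: 0.0853
```

```bash
python3 - <<'E'
from h import *
im=imaging.read_camera("wrist");cv2.imwrite("pics/w8.png",im[:,:,::-1])
goal((.50,.13,.41),1.62)
E
```

```text
t 5.7 tcp [ 0.5008 -0.108   0.4187] yang 1.627 F [ 2.4 -1.9  1.4] w 0.0854
MOVE [-0.0126  0.2377  0.0092] yaw 0.007 rows 5.711590853508564 0.05822771718739972
```

View pics/w8.png

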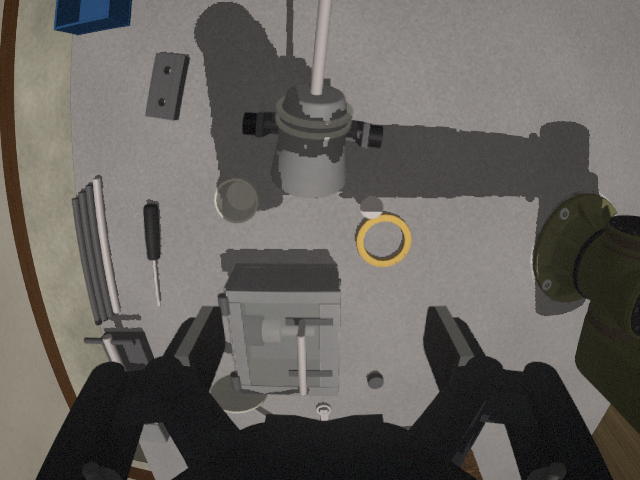

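apply_moves(
  commands=[
    {"dx":-0.003,"dy":0.04,"dz":0,"yaw":0,"gripper":0},
    {"dx":-0.006,"dy":0.08,"dz":0,"yaw":0.0,"gripper":0},
    {"dx":-0.009,"dy":0.12,"dz":0,"yaw":0.0,"gripper":0},
    {"dx":-0.012,"dy":0.16,"dz":0,"yaw":0,"gripper":0},
    {"dx":-0.012,"dy":0.2,"dz":0,"yaw":0,"gripper":0},
    {"dx":-0.012,"dy":0.235,"dz":0,"yaw":0,"gripper":0},
    {"dx":-0.012,"dy":0.235,"dz":0,"yaw":0,"gripper":0},
    {"dx":-0.012,"dy":0.235,"dz":0,"yaw":0,"gripper":0},
  ],
)

```text
t: 6.37
tool_pos: [0.4993, 0.1291, 0.4186]
eef_rot: [-0.03, 1.0, 0.001, -0.0]
wrist_force: [-1.0, -0.7, -0.2]
width: 0.0855
```

```bash
python3 - <<'E'
from h import *
goal((.515,.148,.13),1.6216)
for c in("scene","top","wrist"):
    im=imaging.read_camera(c);cv2.imwrite(f"pics/{c}9.png",im[:,:,::-1])
    if c!="wrist":
        u=proj(c,[.51,-.18,.23])[0].astype(int); v=im[max(0,u[1]-90):u[1]+90,u[0]-110:u[0]+110,::-1]; print(c,u); cv2.imwrite(f"pics/{c}9z.png",cv2.resize(v,None,fx=3,fy=3,interpolation=cv2.INTER_CUBIC))
E
```

```text
t 6.37 tcp [0.4993 0.1291 0.4186] yang 1.631 F [-1.  -0.7 -0.2] w 0.0855
MOVE [-0.017   0.0174  0.2886] yaw 0.009 rows 6.946331562423551 0.0728384773818398
scene [279 128]
top [456 244]
```

View pics/scene9z.png

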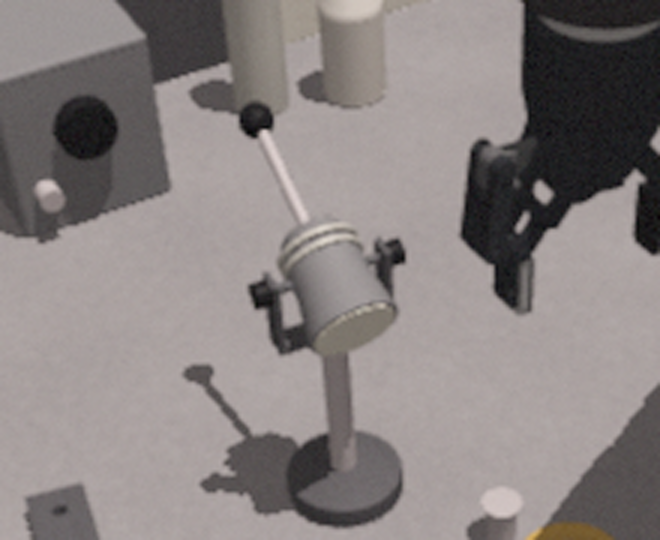

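View pics/top9z.png

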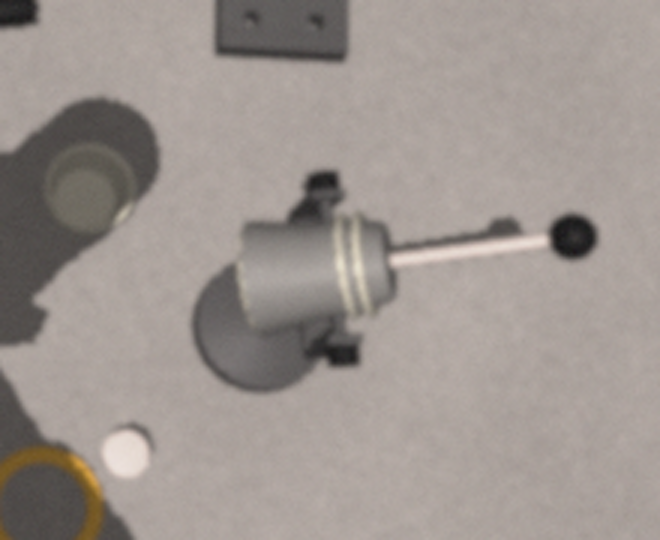

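View pics/wrist9.png

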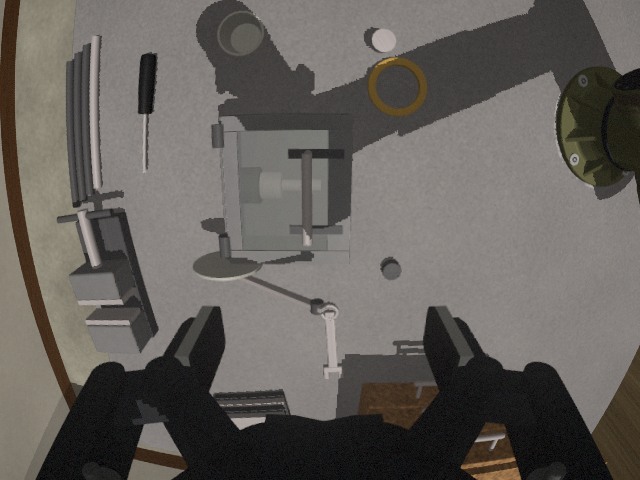

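```bash
python3 - <<'E'
from h import *
from scipy.optimize import least_squares
def blob(cam,uv,r,thr):
    im=cv2.imread(f"pics/{cam}9.png",0); x,y=map(int,uv)
    w=im[y-r:y+r+1,x-r:x+r+1]; m=(w<thr).astype(np.uint8)
    n,l,s,c=cv2.connectedComponentsWithStats(m); i=1+np.argmax(s[1:,4]); return c[i]+[x-r,y-r],s[i]
B1=np.array([.4042,-.2681,.2158])
for thr in (45,60):
  a,sa=blob("top",(456-110+573/3,244-90+237/3),11,thr); b,sb=blob("scene",(279-110+256/3,38+118/3),8,thr)
  B2,e=tri([ray("top",a),ray("scene",b)]); print(a,sa,b,sb,B2,e)
def f(p): return [np.linalg.norm(B1-[*p,.23])-.14,np.linalg.norm(B2-[*p,.23])-.14,.2*(p[0]-.5105),.2*(p[1]+.181)]
s=least_squares(f,[.51,-.18]);P_=np.r_[s.x,.23];print(P_,s.fun)
d=P_-B2; print("swivel",np.arctan2(d[1],d[0]),"tilt",-np.arcsin(d[2]/np.linalg.norm(d)), np.linalg.norm(d))
C=np.array([.526,.1484,.05])
for Pp in (P_,np.array([.5105,-.181,.23]),np.array([.5093,-.1836,.23]),np.array([.5116,-.179,.23])):
  w=C-Pp; print(np.arctan2(w[1],w[0]),np.arctan2(-w[2],np.hypot(*w[:2])))
  l=Pp-B2;l/=np.linalg.norm(l); print(" off",np.degrees(np.arccos(l@w/np.linalg.norm(w))))
im=cv2.imread("pics/wrist9.png"); 
# wrist pose unchanged: project model
c,sn=np.cos(.0508),np.sin(.0508)
W=lambda a,b,z:[.546+c*a-sn*b,.1494+sn*a+c*b,z]
for pts,col in (([(-.086,-.1,.099),(-.086,.1,.099),(.084,.1,.099),(.084,-.1,.099),(-.086,-.1,.099)],(0,255,0)),([(-.031,-.055,.14),(-.031,.055,.14)],(0,0,255)),([(-.03,0,.05),(-.01,0,.05)],(255,0,255)),([(.084,.112,.095),(.084-.17*np.cos(.64),.112,.095+.17*np.sin(.64))],(0,0,255))):
    q=(wproj([W(*p) for p in pts])).astype(np.int32); cv2.polylines(im,[q],False,col,1)
cv2.imwrite("pics/w9o.png",cv2.resize(im[90:340,170:420],None,fx=2.4,fy=2.4))
E
```

```text
[536.38596491 232.5       ] [  5   5  13  12 114] [253.7         77.62857143] [ 3  4 11 11 70] [ 0.5056409  -0.30786253  0.28972405] [np.float64(0.0005893160202800838), np.float64(0.0005893160202799931)]
[536.54225352 232.53521127] [  4   5  14  13 142] [253.70454545  77.35227273] [ 3  4 11 11 88] [ 0.50548446 -0.3078899   0.29036252] [np.float64(0.000646453897780332), np.float64(0.0006464538977804134)]
[ 0.51321945 -0.18166238  0.23      ] [-0.00014886  0.00013155  0.00054389 -0.00013248]
swivel 1.5095946739016983 tilt 0.4453304136187113 0.14013155133187744
1.5320940373794634 0.4989524482534623
 off 3.279733303141598
1.523775758617023 0.4996469166563821
 off 3.227067296617133
1.5205374819104829 0.49628156947124413
 off 2.730216140107452
1.5268417599458113 0.5022711963148617
 off 3.712032706701225
```

View pics/w9o.png

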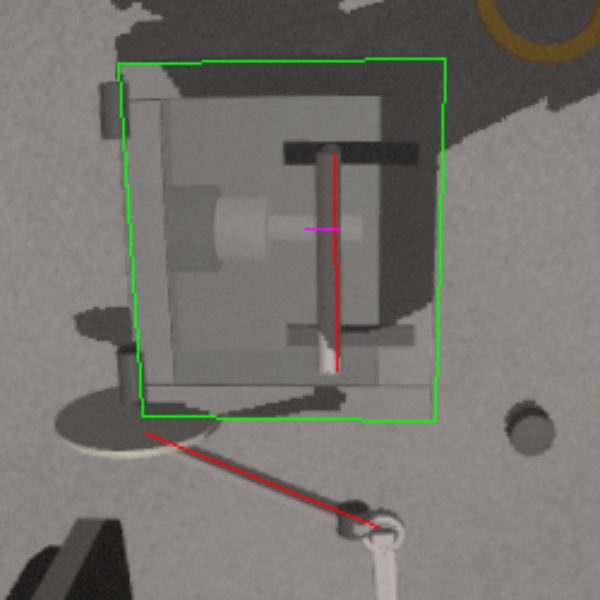

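apply_moves(
  commands=[
    {"dx":0,"dy":-0.04,"dz":0,"yaw":0.01,"gripper":0},
    {"dx":0,"dy":-0.08,"dz":0,"yaw":0.03,"gripper":0},
    {"dx":0,"dy":-0.12,"dz":0,"yaw":0.05,"gripper":0},
    {"dx":0.01,"dy":-0.16,"dz":0,"yaw":0.07,"gripper":0},
    {"dx":0.01,"dy":-0.2,"dz":0,"yaw":0.09,"gripper":0},
    {"dx":0.015,"dy":-0.24,"dz":0,"yaw":0.11,"gripper":0},
    {"dx":0.017,"dy":-0.28,"dz":0,"yaw":0.116,"gripper":0},
    {"dx":0.017,"dy":-0.32,"dz":0,"yaw":0.116,"gripper":0},
  ],
)

```text
t: 7.18
tool_pos: [0.4989, -0.1973, 0.42]
eef_rot: [0.031, 1.0, 0.001, 0.002]
wrist_force: [0.5, 1.1, -0.1]
width: 0.0854
```

```bash
python3 - <<'E'
from h import *
im=imaging.read_camera("wrist");cv2.imwrite("pics/w10.png",im[:,:,::-1])
goal((.5067,-.309,.40),1.512)
print(wproj([[.5055,-.3079,.29],[.5132,-.1817,.23]]))
E
```

```text
t 7.23 tcp [ 0.4986 -0.2026  0.4187] yang 1.503 F [-1.9  3.  -1.5] w 0.0856
MOVE [-0.0153 -0.1056  0.0186] yaw -0.009 rows 2.5969731515313557 0.07243066623281891
[[303.91276032  83.83887845]
 [309.60559259 226.25304121]]
```

View pics/w10.png

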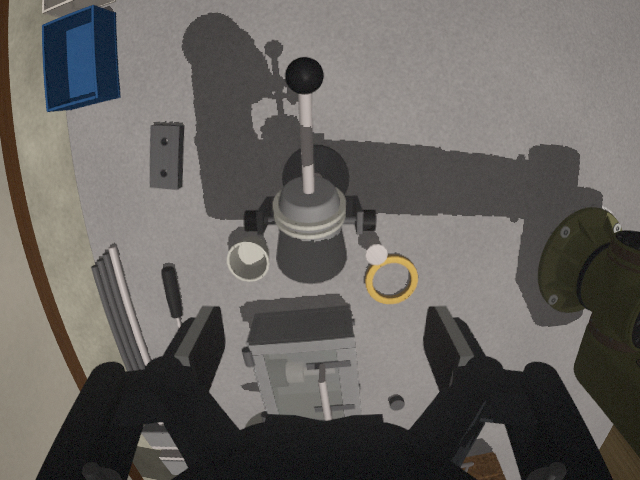

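apply_moves(
  commands=[
    {"dx":-0.006,"dy":-0.04,"dz":0,"yaw":0,"gripper":0},
    {"dx":-0.012,"dy":-0.08,"dz":0.0,"yaw":-0.009,"gripper":0},
    {"dx":-0.0153,"dy":-0.107,"dz":0.01,"yaw":-0.009,"gripper":0},
    {"dx":-0.0153,"dy":-0.108,"dz":0.04,"yaw":-0.009,"gripper":0},
    {"dx":-0.0153,"dy":-0.108,"dz":0.075,"yaw":-0.009,"gripper":0},
    {"dx":-0.0153,"dy":-0.108,"dz":0.1,"yaw":-0.009,"gripper":0},
    {"dx":-0.0153,"dy":-0.108,"dz":0.1,"yaw":-0.009,"gripper":0},
  ],
)

```text
t: 7.82
tool_pos: [0.5045, -0.3117, 0.3119]
eef_rot: [0.031, 1.0, 0.002, -0.005]
wrist_force: [-0.1, 1.0, -1.4]
width: 0.0855
```

```bash
python3 - <<'E'
from h import *
im=imaging.read_camera("wrist");cv2.imwrite("pics/w11.png",im[:,:,::-1])
goal((.5067,-.309,.267),1.512)
print(wproj([[.5055,-.3079,.29],[.5055,-.3079,.297]]))
E
```

```text
t 7.87 tcp [ 0.5049 -0.3121  0.3161] yang 1.51 F [-0.6 -0.4  0.1] w 0.0855
MOVE [-0.0019  0.0031  0.0491] yaw -0.002 rows 1.180354917142322 0.015868402716620267
[[322.52065839 290.52930661]
 [322.54830751 297.08534095]]
```

View pics/w11.png

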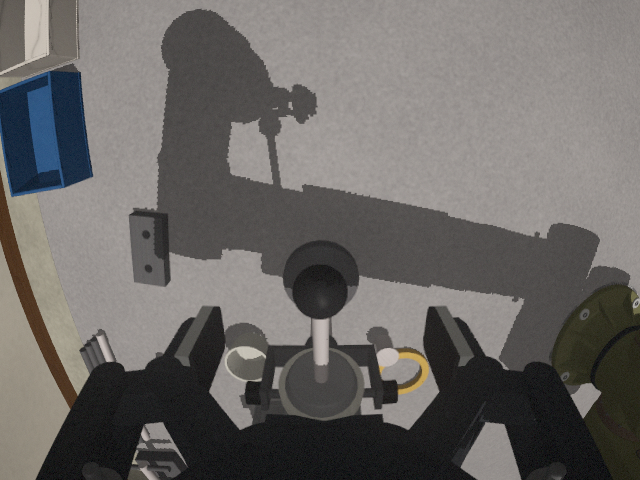

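apply_moves(
  commands=[
    {"dx":-0.001,"dy":0.002,"dz":0.025,"yaw":0,"gripper":0},
    {"dx":-0.001,"dy":0.003,"dz":0.049,"yaw":0,"gripper":0},
    {"dx":-0.001,"dy":0.003,"dz":0.049,"yaw":0,"gripper":0},
    {"dx":-0.001,"dy":0.003,"dz":0.049,"yaw":0,"gripper":255},
    {"dx":-0.001,"dy":0.003,"dz":0.049,"yaw":0,"gripper":255},
    {"dx":-0.001,"dy":0.003,"dz":0.049,"yaw":0,"gripper":255},
    {"dx":-0.001,"dy":0.003,"dz":0.049,"yaw":0,"gripper":255},
    {"dx":-0.001,"dy":0.003,"dz":0.049,"yaw":0,"gripper":255},
  ],
)

```text
t: 8.53
tool_pos: [0.5062, -0.3094, 0.2686]
eef_rot: [0.03, 1.0, 0.0, -0.002]
wrist_force: [1.7, -3.9, 3.1]
width: 0.0259
```

apply_moves(
  commands=[
    {"dx":0,"dy":0,"dz":0,"yaw":0,"gripper":255},
    {"dx":0,"dy":0,"dz":0,"yaw":0,"gripper":255},
    {"dx":0,"dy":0,"dz":0,"yaw":0,"gripper":255},
  ],
)

```text
t: 8.78
tool_pos: [0.5063, -0.3093, 0.2689]
eef_rot: [0.03, 1.0, 0.0, -0.001]
wrist_force: [0.2, 0.8, 1.4]
width: 0.0251
```

```bash
python3 - <<'E'
from h import *
im=imaging.read_camera("wrist");cv2.imwrite("pics/w12.png",im[:,:,::-1])
im=imaging.read_camera("scene");cv2.imwrite("pics/s12.png",cv2.resize(im[40:180,200:340,::-1],None,fx=4,fy=4))
goal((.5067,-.309,.267),1.512)
E
```

```text
t 8.88 tcp [ 0.5063 -0.3094  0.2689] yang 1.51 F [1.1 0.9 1.1] w 0.0252
MOVE [-0.0003  0.0004  0.0019] yaw -0.002 rows 0.04762172469537798 0.015643140313379433
```

View pics/w12.png

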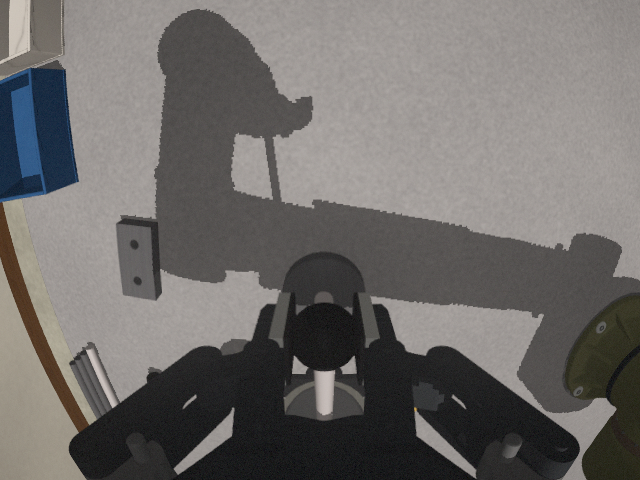

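View pics/s12.png

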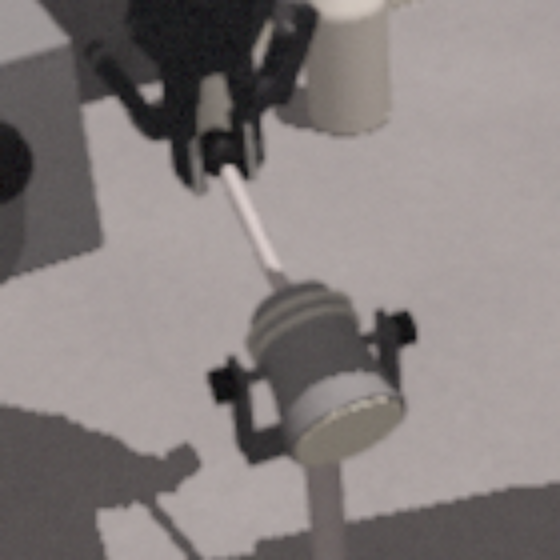

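```bash
cat >> h.py <<'E'
def ballpx(fn,uv,r=45,thr=40):
    im=cv2.imread(fn,0); x,y=map(int,uv)
    c=cv2.HoughCircles(cv2.GaussianBlur(im[y-60:y+60,x-60:x+60],(5,5),1),cv2.HOUGH_GRADIENT,1,50,param1=60,param2=12,minRadius=22,maxRadius=40)
    return None if c is None else c[0,0]+[x-60,y-60,0]
def raytool(tcp,q,uv):
    c=imaging.get_calibration("wrist"); K=c['camera_matrix']; T=c['T_tool_cam']
    x=np.array([uv[0]-K[0,2],uv[1]-K[1,2]])/K[0,0]; r=np.hypot(*x); d=np.r_[x/r*np.sin(r),np.cos(r)]
    q=np.array(q)/np.linalg.norm(q); Rm=R.from_quat(q).as_matrix(); return np.array(tcp)+Rm@T[:3,3], Rm@T[:3,:3]@d
def sph(o,d,P):
    b=d@(o-P); c=(o-P)@(o-P)-.14**2; D=b*b-c
    ts=-b-np.sqrt(max(D,0)); B=o+ts*d; l=P-B; return B,np.arctan2(l[1],l[0]),-np.arcsin(l[2]/.14)
E
python3 - <<'E'
from h import *
P_=np.array([.512,-.1815,.23])
for fn,uv,tcp,q in(("w3",(321,339),[.4046,-.2709,.1967],[.427,.904,.001,-.001]),("w4",(325,333),[.405,-.271,.1973],[.427,.904,0,0]),("wrist6",(324,316),[.5067,-.3059,.2785],[.024,1,0,-.001]),("w7",(324,317),[.5067,-.3057,.2784],[.024,1,0,-.001]),("w11",(320,292),[.5049,-.3121,.3161],[.03,1,.001,-.003]),("w12",(324,337),[.5063,-.3094,.2689],[.03,1,0,-.001])):
    print(fn,ballpx(f"pics/{fn}.png",uv),sph(*raytool(tcp,q,uv),P_))
E
```

```text
w3 [320.5        339.5         34.79999924] (array([ 0.40532019, -0.27154908,  0.21948423]), np.float64(0.7010624082787039), np.float64(-0.07518343627562692))
w4 [324.5        327.5         38.29999924] (array([ 0.40473625, -0.27033923,  0.21578456]), np.float64(0.6917199039004878), np.float64(-0.10171414677733472))
wrist6 [324.5        320.5         37.20000076] (array([ 0.5063152 , -0.30855698,  0.28851672]), np.float64(1.5260840299346599), np.float64(0.43121683291693413))
w7 [323.5        316.5         33.79999924] (array([ 0.50632005, -0.30828622,  0.28910154]), np.float64(1.52602685137083), np.float64(0.435819995406457))
w11 [320.5        277.5         38.29999924] (array([ 0.506786  , -0.30751708,  0.29076601]), np.float64(1.5294446021476724), np.float64(0.44897568167715934))
w12 [324.5        336.5         34.90000153] (array([ 0.50612802, -0.30832134,  0.28900734]), np.float64(1.5245281465228633), np.float64(0.4350778835408586))
```

apply_moves(
  commands=[
    {"dx":0,"dy":0.0025,"dz":-0.005,"yaw":0,"gripper":255},
    {"dx":0,"dy":0.0045,"dz":-0.01,"yaw":0,"gripper":255},
    {"dx":0,"dy":0.0045,"dz":-0.01,"yaw":0,"gripper":255},
    {"dx":0,"dy":0.0045,"dz":-0.01,"yaw":0,"gripper":255},
  ],
)

```text
t: 9.22
tool_pos: [0.5067, -0.3043, 0.279]
eef_rot: [0.03, 1.0, 0.001, -0.002]
wrist_force: [0.6, 3.3, -1.7]
width: 0.0248
```

```bash
python3 - <<'E'
from h import *
im=imaging.read_camera("wrist");cv2.imwrite("pics/w13.png",im[:,:,::-1])
goal((.5067,-.309,.267),1.512)
s=ctrl.sense(); b=ballpx("pics/w13.png",(324,335)); print(b, sph(*raytool(s['tool_pos'],s['eef_rot'],b[:2]),np.array([.512,-.1815,.23])))
E
```

```text
t 9.27 tcp [ 0.5066 -0.3043  0.2789] yang 1.511 F [-0.1  3.4 -1.4] w 0.0251
MOVE [-0.0004 -0.0047  0.0119] yaw -0.001 rows 0.3060877381731111 0.011527410986204245
[323.5        336.5         34.70000076] (array([ 0.5066791 , -0.30336046,  0.29871474]), np.float64(1.5271601882210695), np.float64(0.5130301568787292))
```

View pics/w13.png

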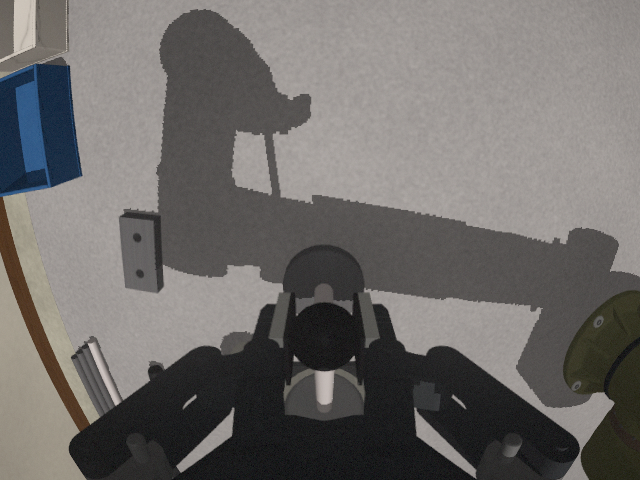

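apply_moves(
  commands=[
    {"dx":0,"dy":-0.0013,"dz":0.0025,"yaw":0,"gripper":255},
    {"dx":0,"dy":-0.0013,"dz":0.0025,"yaw":0,"gripper":255},
    {"dx":0,"dy":-0.0013,"dz":0.0025,"yaw":0,"gripper":255},
    {"dx":0,"dy":-0.0013,"dz":0.0025,"yaw":0,"gripper":0},
    {"dx":0,"dy":-0.0013,"dz":0.0025,"yaw":0,"gripper":0},
    {"dx":0,"dy":-0.0013,"dz":0.0025,"yaw":0,"gripper":0},
    {"dx":0,"dy":-0.0013,"dz":0.0025,"yaw":0,"gripper":0},
    {"dx":0,"dy":-0.0013,"dz":0.0025,"yaw":0,"gripper":0},
  ],
)

```text
t: 9.93
tool_pos: [0.5066, -0.3058, 0.2765]
eef_rot: [0.03, 1.0, 0.001, -0.001]
wrist_force: [-0.0, 0.1, 0.1]
width: 0.0834
```

apply_moves(
  commands=[
    {"dx":0,"dy":0,"dz":0,"yaw":0,"gripper":0},
    {"dx":0,"dy":0,"dz":-0.015,"yaw":0,"gripper":0},
    {"dx":0,"dy":0,"dz":-0.04,"yaw":0,"gripper":0},
    {"dx":0,"dy":0,"dz":-0.045,"yaw":0,"gripper":0},
    {"dx":0,"dy":0,"dz":-0.045,"yaw":0,"gripper":0},
    {"dx":0,"dy":0,"dz":-0.045,"yaw":0,"gripper":0},
  ],
)

```text
t: 10.43
tool_pos: [0.5068, -0.3057, 0.3213]
eef_rot: [0.03, 1.0, 0.001, -0.001]
wrist_force: [-0.5, 0.3, -0.1]
width: 0.0855
```

```bash
python3 - <<'E'
from h import *
im=imaging.read_camera("wrist");cv2.imwrite("pics/w14.png",im[:,:,::-1])
goal((.5067,-.309,.267),1.512)
s=ctrl.sense(); b=ballpx("pics/w14.png",(324,292)); print(b); print(wproj([.507,-.304,.297]))
for uv in ([322,292],b[:2]): print(sph(*raytool(s['tool_pos'],s['eef_rot'],uv),np.array([.512,-.1815,.23])))
E
```

```text
t 10.48 tcp [ 0.5067 -0.3056  0.3205] yang 1.511 F [ 0.1  0.2 -0.7] w 0.0853
MOVE [-0.0004 -0.0035  0.0535] yaw -0.001 rows 1.2850593530941838 0.010740879570608541
[323.5        273.5         39.40000153]
[[322.81157759 288.30605919]]
(array([ 0.50746354, -0.30310059,  0.29922945]), np.float64(1.533507347057876), np.float64(0.517254945539672))
(array([ 0.50636306, -0.30840124,  0.28885831]), np.float64(1.526405610442626), np.float64(0.433904285300316))
```

View pics/w14.png

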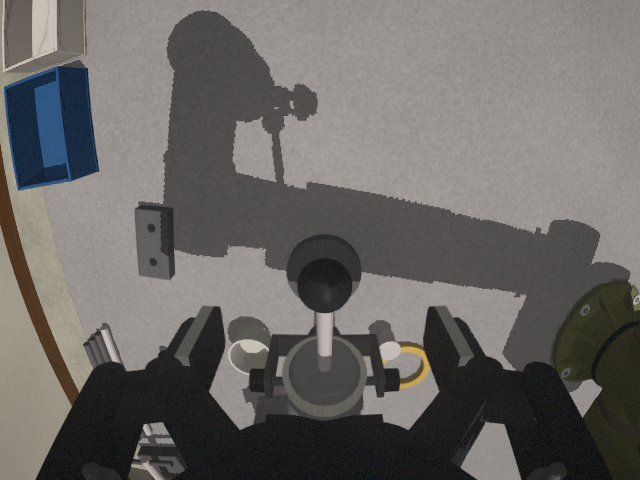

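apply_moves(
  commands=[
    {"dx":0,"dy":0,"dz":-0.04,"yaw":0,"gripper":0},
    {"dx":0,"dy":0,"dz":-0.08,"yaw":0,"gripper":0},
    {"dx":0,"dy":0.025,"dz":-0.1,"yaw":-0.01,"gripper":0},
    {"dx":0.003,"dy":0.06,"dz":-0.1,"yaw":-0.03,"gripper":0},
    {"dx":0.006,"dy":0.1,"dz":-0.1,"yaw":-0.05,"gripper":0},
    {"dx":0.01,"dy":0.14,"dz":-0.1,"yaw":-0.07,"gripper":0},
    {"dx":0.013,"dy":0.18,"dz":-0.1,"yaw":-0.09,"gripper":0},
    {"dx":0.016,"dy":0.22,"dz":-0.1,"yaw":-0.11,"gripper":0},
  ],
)

```text
t: 11.15
tool_pos: [0.5038, -0.0834, 0.4198]
eef_rot: [-0.025, 1.0, 0.001, -0.003]
wrist_force: [0.7, 0.1, -0.2]
width: 0.0851
```

apply_moves(
  commands=[
    {"dx":0,"dy":0.04,"dz":0,"yaw":0,"gripper":0},
    {"dx":0,"dy":0.08,"dz":0,"yaw":0.0,"gripper":0},
    {"dx":0,"dy":0.12,"dz":0,"yaw":0.0,"gripper":0},
    {"dx":0,"dy":0.16,"dz":0,"yaw":0,"gripper":0},
    {"dx":0,"dy":0.19,"dz":0,"yaw":0,"gripper":0},
    {"dx":0,"dy":0.19,"dz":0,"yaw":0,"gripper":0},
    {"dx":0,"dy":0.19,"dz":0,"yaw":0,"gripper":0},
  ],
)

```text
t: 11.73
tool_pos: [0.4939, 0.1079, 0.4186]
eef_rot: [-0.027, 1.0, 0.001, -0.004]
wrist_force: [-0.4, -0.2, 0.3]
width: 0.0858
```

```bash
python3 - <<'E'
from h import *
goal((.517,.148,.25),1.6216)
def blob(im,uv,r,thr):
    x,y=map(int,uv); w=im[y-r:y+r+1,x-r:x+r+1]; m=(w<thr).astype(np.uint8)
    n,l,s,c=cv2.connectedComponentsWithStats(m); i=1+np.argmax(s[1:,4]); return c[i]+[x-r,y-r],s[i]
I={}
for c in("scene","top","wrist"):
    im=imaging.read_camera(c);cv2.imwrite(f"pics/{c}15.png",im[:,:,::-1]); I[c]=cv2.cvtColor(im,cv2.COLOR_RGB2GRAY)
for thr in(45,60):
    a,sa=blob(I['top'],proj('top',[.5069,-.3043,.297])[0],11,thr); b,sb=blob(I['scene'],proj('scene',[.5069,-.3043,.297])[0],8,thr)
    B2,e=tri([ray("top",a),ray("scene",b)]); print(a,sa,b,sb,B2,e)
C=np.array([.526,.1484,.05])
for Pp in ([.5132,-.1817,.23],[.5105,-.181,.23]):
  w=C-Pp; l=Pp-B2; print(np.linalg.norm(l)); l/=np.linalg.norm(l); print(np.arctan2(l[1],l[0]),-np.arcsin(l[2]),"want",np.arctan2(w[1],w[0]),np.arctan2(-w[2],np.hypot(*w[:2])), "off",np.degrees(np.arccos(l@w/np.linalg.norm(w))))
E
```

```text
t 11.73 tcp [0.4939 0.1079 0.4186] yang 1.625 F [-0.4 -0.2  0.3] w 0.0858
MOVE [-0.0265  0.0385  0.1685] yaw 0.003 rows 4.193229427876864 0.024437728098178013
[535.93333333 231.61666667] [  5   7  13  12 120] [254.05633803  75.81690141] [ 4  4 11 11 71] [ 0.50593117 -0.3042192   0.29670603] [np.float64(0.0003672771162507562), np.float64(0.0003672771162507626)]
[536.0890411  231.92465753] [  5   7  14  13 146] [253.97777778  75.36666667] [ 4  4 11 11 90] [ 0.50555199 -0.30432335  0.29752551] [np.float64(0.0007831902289804466), np.float64(0.0007831902289803785)]
0.14019512215938085
1.5085070919690697 0.5025408382036646 want 1.5320396152771878 0.498903675488487 off 1.2010005134816768
0.1406869777904528
1.5306956002604524 0.5006203726625968 want 1.523775758617023 0.4996469166563821 off 0.35235865651965237
```

View pics/scene15.png

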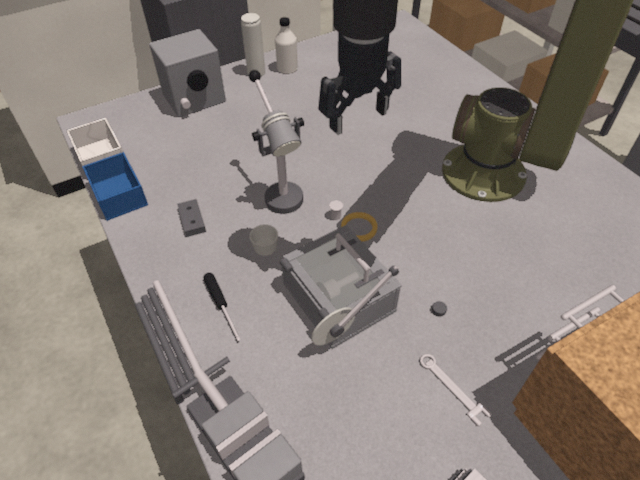

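View pics/wrist15.png

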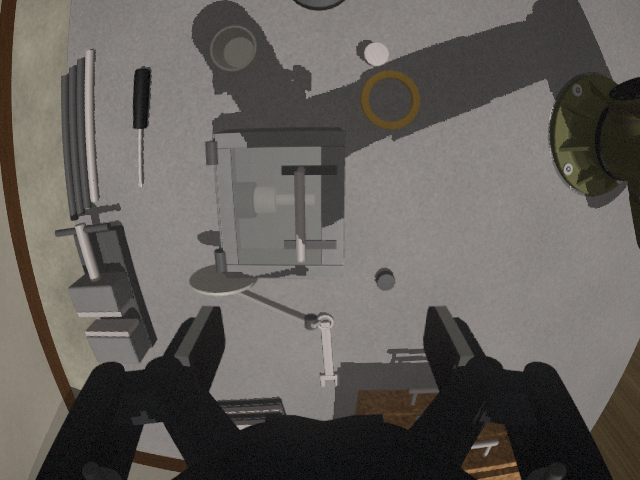

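```bash
python3 - <<'E'
from h import *
B=np.array([.5058,-.3043,.297]); C=np.array([.526,.1484,.05]); 
for cam in("top","scene"):
    im=cv2.imread(f"pics/{cam}15.png",0).astype(float); b=proj(cam,B)[0]; c=proj(cam,C)[0]; L=np.linalg.norm(c-b); u=(c-b)/L; n=np.array([-u[1],u[0]])
    h=proj(cam,B+(C-B)/np.linalg.norm(C-B)*.105)[0]; Lh=np.linalg.norm(h-b)
    xs=[];ys=[]
    for k in np.arange(9 if cam=="top" else 7,Lh-3,1):
        o=np.arange(-4,4.1,.25); p=b+k*u+o[:,None]*n
        v=cv2.remap(im.astype(np.float32),p[:,:1].astype(np.float32).T,p[:,1:].astype(np.float32).T,cv2.INTER_LINEAR)[0]
        w=np.clip(v-np.percentile(v,40)-15,0,None)
        if w.sum()>0: xs.append(k);ys.append((w*o).sum()/w.sum())
    f=np.polyfit(xs,ys,1); print(cam,b,c,"Lh",Lh,"rod offsets",np.round(ys,2),"at ball",f[1].round(2),"angle deg",np.degrees(np.arctan(f[0])).round(2))
    crop=im[int(b[1])-40:int(b[1])+80,int(b[0])-90:int(b[0])+60]; cv2.imwrite(f"pics/{cam}15z.png",cv2.resize(crop,None,fx=5,fy=5,interpolation=cv2.INTER_CUBIC))
E
```

```text
top [536.17110924 231.46700912] [285.55808288 270.16123466] Lh 60.93784274175406 rod offsets [-0.18 -0.25 -0.28 -0.27 -0.24 -0.2  -0.17 -0.22 -0.3  -0.33 -0.28 -0.23
 -0.23 -0.2  -0.17 -0.24 -0.23 -0.22 -0.21 -0.12 -0.09 -0.11 -0.15 -0.16
 -0.09 -0.09 -0.06 -0.05 -0.03 -0.05 -0.01 -0.03  0.02  0.07  0.1   0.08
  0.05  0.08  0.11  0.09  0.18  0.17  0.17  0.17  0.09  0.09  0.14  0.26
  0.25] at ball -0.43 angle deg 0.62
scene [254.23118101  75.73078636] [347.25875121 279.53923967] Lh 43.54966401186702 rod offsets [-0.76 -0.67 -0.67 -0.65 -0.71 -0.65 -0.73 -0.68 -0.72 -0.77 -0.65 -0.58
 -0.51 -0.53 -0.63 -0.59 -0.63 -0.57 -0.63 -0.65 -0.52 -0.53 -0.45 -0.46
 -0.54 -0.49 -0.54 -0.47 -0.54 -0.53 -0.4  -0.46 -0.51] at ball -0.78 angle deg 0.48[ WARN:0@0.549] global loadsave.cpp:1063 imwrite_ Unsupported depth image for selected encoder is fallbacked to CV_8U.
```

View pics/top15z.png

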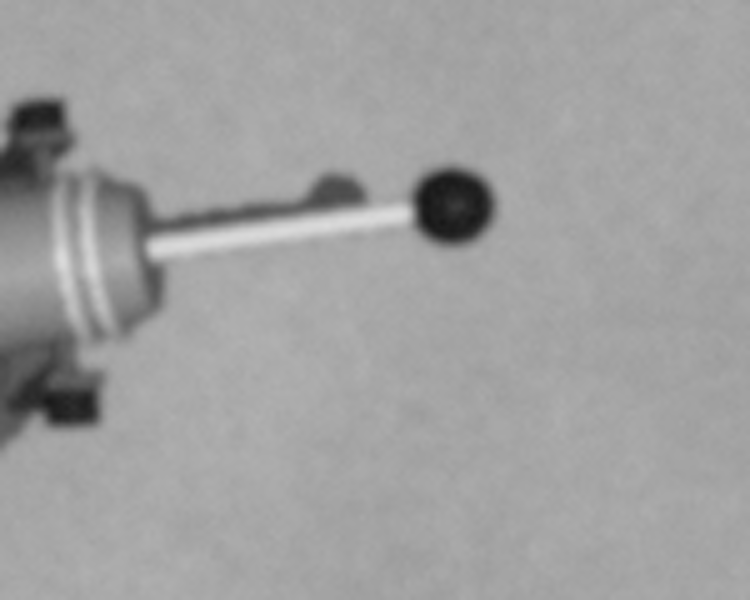

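```bash
python3 - <<'E'
from h import *
im=cv2.imread("pics/scene15.png"); cv2.imwrite("pics/s15i.png",cv2.resize(im[250:350,300:420],None,fx=6,fy=6,interpolation=cv2.INTER_CUBIC))
im=cv2.imread("pics/wrist15.png"); cv2.imwrite("pics/w15i.png",cv2.resize(im[240:350,180:360],None,fx=4.4,fy=4.4,interpolation=cv2.INTER_CUBIC))
E
```

```text
(no output)
```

View pics/s15i.png

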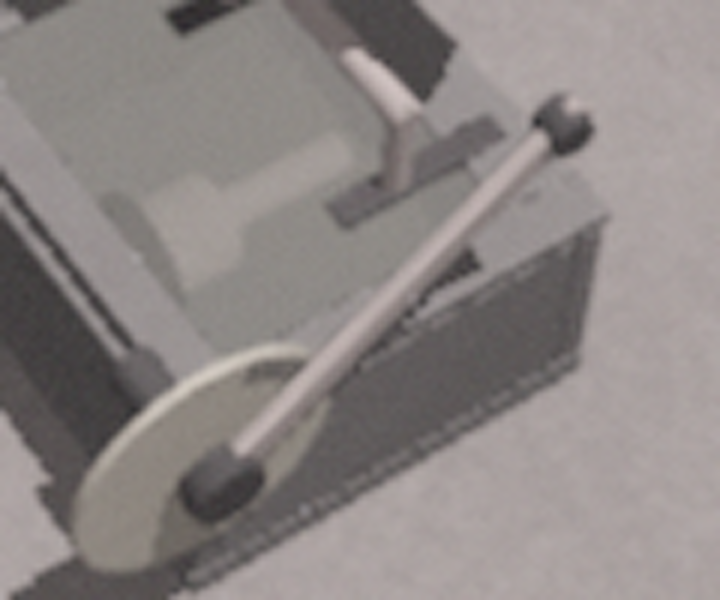

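View pics/w15i.png

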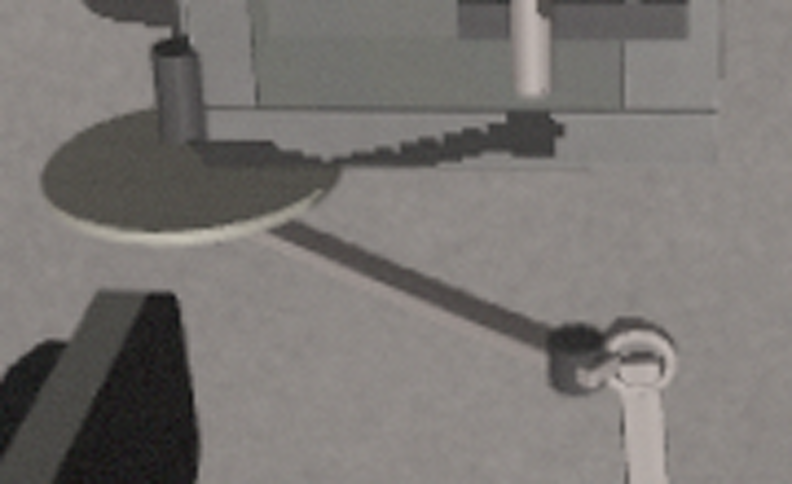

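```bash
cat >> h.py <<'E'
ST=(.546,.1494,.0508)
def planeang(pts,cam="scene",yoff=.112,st=ST):
    n=np.array([-np.sin(st[2]),np.cos(st[2]),0]); ex=np.array([np.cos(st[2]),np.sin(st[2]),0]); o0=np.array([st[0],st[1],0])
    q=[]
    for uv in pts:
        o,d=ray(cam,uv); X=o+d*((o0+n*yoff-o)@n)/(d@n); q.append(((X-o0)@ex,X[2]))
    q=np.array(q); v=q[0]-q[-1]; return q.round(4),np.arctan2(-v[1],v[0])
E
python3 - <<'E'
from h import *
for st in (ST,(.548,.149,.0508),(.546,.1494,.04),(.546,.1494,.062)):
  for yo in(.112,.109,.115): print(st,yo,planeang([(341.7,325.8),(390.3,274.3)],yoff=yo,st=st),planeang([(337,330.5),(394.2,270.5)],yoff=yo,st=st))
E
```

```text
(0.546, 0.1494, 0.0508) 0.112 (array([[ 0.0732,  0.0968],
       [-0.0352,  0.1843]]), np.float64(0.678681029587848)) (array([[ 0.084 ,  0.0892],
       [-0.0438,  0.1899]]), np.float64(0.6673674599466219))
(0.546, 0.1494, 0.0508) 0.109 (array([[ 0.0709,  0.0906],
       [-0.0382,  0.1786]]), np.float64(0.6786810295878478)) (array([[ 0.0818,  0.0829],
       [-0.0469,  0.1843]]), np.float64(0.6673674599466222))
(0.546, 0.1494, 0.0508) 0.115 (array([[ 0.0754,  0.103 ],
       [-0.0322,  0.1899]]), np.float64(0.6786810295878483)) (array([[ 0.0862,  0.0954],
       [-0.0407,  0.1955]]), np.float64(0.6673674599466219))
(0.548, 0.149, 0.0508) 0.112 (array([[ 0.0708,  0.0958],
       [-0.0377,  0.1833]]), np.float64(0.6786810295878477)) (array([[ 0.0817,  0.0881],
       [-0.0463,  0.189 ]]), np.float64(0.6673674599466226))
(0.548, 0.149, 0.0508) 0.109 (array([[ 0.0686,  0.0896],
       [-0.0407,  0.1777]]), np.float64(0.6786810295878468)) (array([[ 0.0795,  0.0819],
       [-0.0494,  0.1834]]), np.float64(0.6673674599466226))
(0.548, 0.149, 0.0508) 0.115 (array([[ 0.0731,  0.102 ],
      
[... 678 characters left out ...]
([[ 0.0843,  0.0935],
       [-0.0415,  0.1963]]), np.float64(0.684819257726833))
(0.546, 0.1494, 0.062) 0.112 (array([[ 0.0751,  0.0986],
       [-0.0344,  0.1835]]), np.float64(0.6602199945247185)) (array([[ 0.086 ,  0.0912],
       [-0.0431,  0.189 ]]), np.float64(0.6486863035794297))
(0.546, 0.1494, 0.062) 0.109 (array([[ 0.0727,  0.0923],
       [-0.0374,  0.1779]]), np.float64(0.660219994524718)) (array([[ 0.0837,  0.0849],
       [-0.0462,  0.1834]]), np.float64(0.6486863035794301))
(0.546, 0.1494, 0.062) 0.115 (array([[ 0.0774,  0.1048],
       [-0.0313,  0.1892]]), np.float64(0.660219994524718)) (array([[ 0.0882,  0.0975],
       [-0.0399,  0.1946]]), np.float64(0.6486863035794295))
```

apply_moves(
  commands=[
    {"dx":-0.01,"dy":0.015,"dz":0.03,"yaw":0,"gripper":0},
    {"dx":-0.02,"dy":0.03,"dz":0.06,"yaw":0.003,"gripper":0},
    {"dx":-0.0265,"dy":0.0385,"dz":0.1,"yaw":0.003,"gripper":0},
    {"dx":-0.0265,"dy":0.0385,"dz":0.14,"yaw":0.003,"gripper":0},
    {"dx":-0.0265,"dy":0.0385,"dz":0.1685,"yaw":0.003,"gripper":0},
    {"dx":-0.0265,"dy":0.0385,"dz":0.1685,"yaw":0.003,"gripper":0},
    {"dx":-0.0265,"dy":0.0385,"dz":0.1685,"yaw":0.003,"gripper":0},
  ],
)

```text
t: 12.47
tool_pos: [0.5177, 0.1441, 0.2512]
eef_rot: [-0.023, 1.0, 0.0, -0.004]
wrist_force: [0.0, 0.6, 1.3]
width: 0.0855
```

```bash
python3 - <<'E'
from h import *
im=imaging.read_camera("wrist");cv2.imwrite("pics/w16.png",im[:,:,::-1])
goal((.517,.148,.121),1.6216)
c,sn=np.cos(.0508),np.sin(.0508)
W=lambda a,b,z:[.546+c*a-sn*b,.1494+sn*a+c*b,z]
print(wproj([W(-.031,-.055,.14),W(-.031,0,.14),W(-.031,.055,.14)]))
E
```

```text
t 12.52 tcp [0.5185 0.1446 0.2537] yang 1.616 F [-0.6  0.1  1.4] w 0.0854
MOVE [0.0009 0.0032 0.1327] yaw -0.006 rows 3.182664098552107 0.04430709272964961
[[327.40896713 158.19879361]
 [327.6328811  233.35729133]
 [327.7425259  299.42495496]]
```

View pics/w16.png

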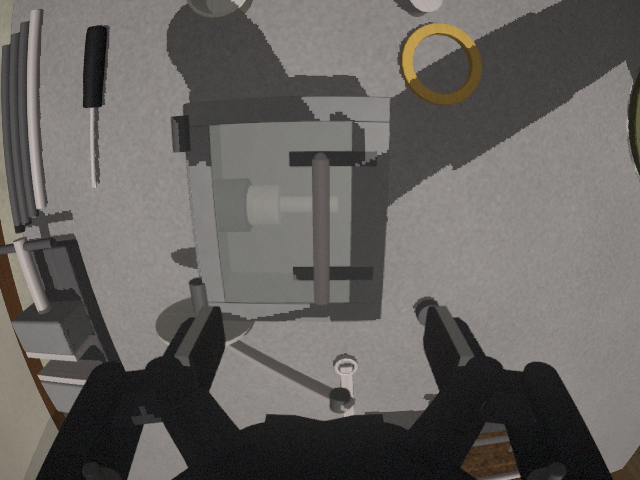

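apply_moves(
  commands=[
    {"dx":-0.002,"dy":0.003,"dz":0.03,"yaw":0,"gripper":0},
    {"dx":-0.002,"dy":0.003,"dz":0.06,"yaw":0,"gripper":0},
    {"dx":-0.002,"dy":0.003,"dz":0.09,"yaw":0,"gripper":0},
    {"dx":-0.002,"dy":0.003,"dz":0.115,"yaw":0,"gripper":0},
    {"dx":-0.002,"dy":0.003,"dz":0.133,"yaw":0,"gripper":0},
    {"dx":-0.002,"dy":0.003,"dz":0.133,"yaw":0,"gripper":0},
    {"dx":-0.002,"dy":0.003,"dz":0.133,"yaw":0,"gripper":0},
  ],
)

```text
t: 13.1
tool_pos: [0.5212, 0.1479, 0.1233]
eef_rot: [-0.022, 1.0, 0.001, -0.0]
wrist_force: [0.4, 0.5, 1.5]
width: 0.085
```

```bash
python3 - <<'E'
from h import *
im=imaging.read_camera("wrist");cv2.imwrite("pics/w17.png",im[:,:,::-1])
im=imaging.read_camera("scene");cv2.imwrite("pics/s17.png",cv2.resize(im[180:340,260:440,::-1],None,fx=4,fy=4))
goal((.517,.148,.121),1.6216)
E
```

```text
t 13.2 tcp [0.5217 0.1484 0.1244] yang 1.616 F [0.5 0.4 0.1] w 0.0851
MOVE [ 0.0047 -0.0002  0.0034] yaw -0.006 rows 0.13860251770973483 0.045587712511611755
```

View pics/w17.png

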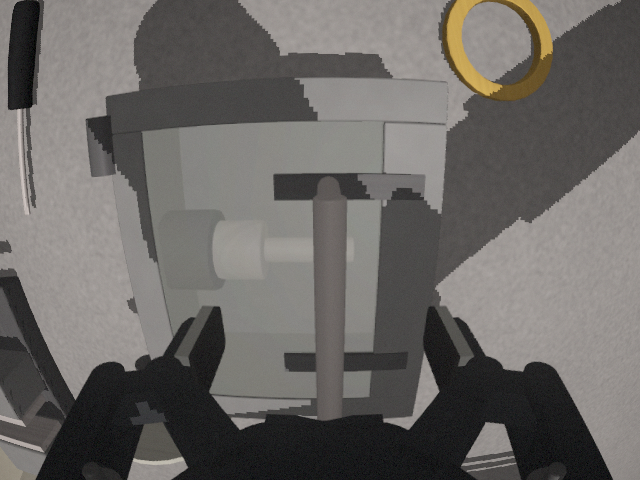

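View pics/s17.png

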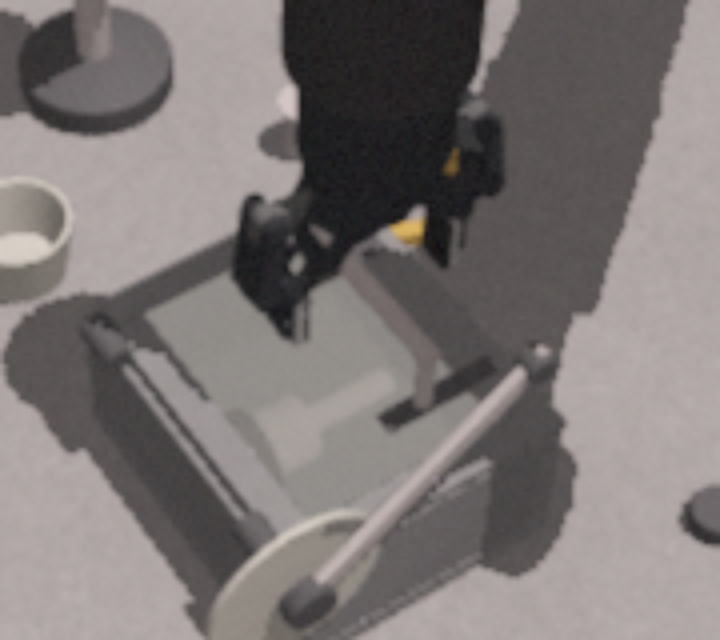

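apply_moves(
  commands=[
    {"dx":0.0025,"dy":0,"dz":0.003,"yaw":0,"gripper":0},
    {"dx":0.0025,"dy":0,"dz":0.003,"yaw":0,"gripper":255},
    {"dx":0.0025,"dy":0,"dz":0.003,"yaw":0,"gripper":255},
    {"dx":0.0025,"dy":0,"dz":0.003,"yaw":0,"gripper":255},
    {"dx":0.0025,"dy":0,"dz":0.003,"yaw":0,"gripper":255},
    {"dx":0.0025,"dy":0,"dz":0.003,"yaw":0,"gripper":255},
    {"dx":0.0025,"dy":0,"dz":0.003,"yaw":0,"gripper":255},
    {"dx":0.0025,"dy":0,"dz":0.003,"yaw":0,"gripper":255},
  ],
)

```text
t: 13.87
tool_pos: [0.519, 0.1482, 0.1215]
eef_rot: [-0.023, 1.0, 0.002, 0.001]
wrist_force: [-1.5, -0.3, 1.0]
width: 0.0098
```

apply_moves(
  commands=[
    {"dx":0,"dy":0,"dz":0,"yaw":0,"gripper":255},
    {"dx":0,"dy":0,"dz":0,"yaw":0,"gripper":255},
  ],
)

```text
t: 14.03
tool_pos: [0.519, 0.1482, 0.1215]
eef_rot: [-0.023, 1.0, 0.002, 0.001]
wrist_force: [-0.6, -0.6, 0.5]
width: 0.0101
```

```bash
python3 - <<'E'
from h import *
im=imaging.read_camera("scene");cv2.imwrite("pics/s18.png",cv2.resize(im[180:340,260:440,::-1],None,fx=4,fy=4))
goal((.517,.148,.121),1.6216)
s=ctrl.sense();Rm=R.from_quat(s['eef_rot']).as_matrix()
r=.1235;a0=np.arctan2(45,115);ex=np.array([np.cos(.0508),np.sin(.0508),0])
for th in np.arange(.06,.67,.06): 
    d=ex*(-r*np.cos(a0+th)+r*np.cos(a0))+np.array([0,0,r*np.sin(a0+th)-r*np.sin(a0)]); print(round(th,2),(Rm.T@d).round(4))
E
```

```text
t 14.08 tcp [0.519  0.1482 0.1215] yang 1.616 F [-1.1 -0.4  0.6] w 0.0099
MOVE [ 0.002  -0.0001  0.0005] yaw -0.006 rows 0.049209599138106505 0.04449155221296763
0.06 [-0.0029  0.     -0.0068]
0.12 [-0.0062  0.0001 -0.0134]
0.18 [-0.0099  0.0001 -0.0199]
0.24 [-0.014   0.0002 -0.026 ]
0.3 [-0.0185  0.0002 -0.032 ]
0.36 [-0.0233  0.0003 -0.0376]
0.42 [-0.0284  0.0003 -0.0429]
0.48 [-0.0338  0.0004 -0.048 ]
0.54 [-0.0396  0.0004 -0.0527]
0.6 [-0.0456  0.0004 -0.057 ]
0.66 [-0.0518  0.0005 -0.061 ]
```

View pics/s18.png

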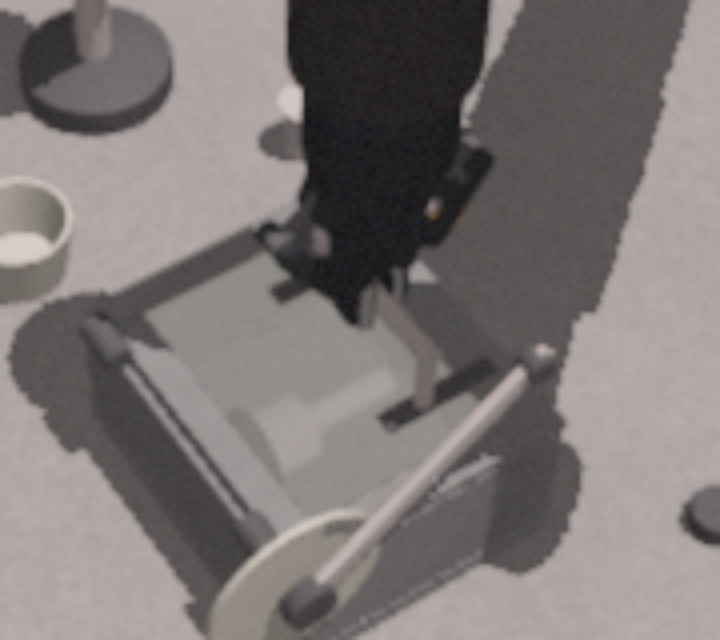

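apply_moves(
  commands=[
    {"dx":-0.0029,"dy":0,"dz":-0.0068,"yaw":0,"gripper":255},
    {"dx":-0.0062,"dy":0,"dz":-0.0134,"yaw":0,"gripper":255},
    {"dx":-0.0099,"dy":0,"dz":-0.0199,"yaw":0,"gripper":255},
    {"dx":-0.014,"dy":0,"dz":-0.026,"yaw":0,"gripper":255},
    {"dx":-0.0185,"dy":0,"dz":-0.032,"yaw":0,"gripper":255},
    {"dx":-0.0233,"dy":0,"dz":-0.0376,"yaw":0,"gripper":255},
    {"dx":-0.0284,"dy":0,"dz":-0.0429,"yaw":0,"gripper":255},
    {"dx":-0.0284,"dy":0,"dz":-0.0429,"yaw":0,"gripper":255},
  ],
)

```text
t: 14.75
tool_pos: [0.5465, 0.1495, 0.1659]
eef_rot: [-0.023, 1.0, 0.002, -0.001]
wrist_force: [-13.1, 2.2, 1.4]
width: 0.0098
```

```bash
python3 - <<'E'
from h import *
im=imaging.read_camera("scene");cv2.imwrite("pics/s19.png",cv2.resize(im[180:340,260:440,::-1],None,fx=4,fy=4))
im=imaging.read_camera("wrist");cv2.imwrite("pics/w19.png",im[:,:,::-1])
s=ctrl.sense();Rm=R.from_quat(s['eef_rot']).as_matrix()
r=.1235;a0=np.arctan2(45,115);ex=np.array([np.cos(.0508),np.sin(.0508),0])
hinge=np.array([.519,.1482,.1215])+ex*.115-[0,0,.045]
v=s['tool_pos']-hinge; print("theta est",np.arctan2(v[2],-v@ex)-a0,np.hypot(v[2],v@ex))
for th in (.48,.54,.6,.63,.66): 
    g=hinge+ex*(-r*np.cos(a0+th))+np.array([0,0,r*np.sin(a0+th)]); print(th,(Rm.T@(g-s['tool_pos'])).round(4))
goal((.517,.148,.121),1.6216)
E
```

```text
theta est 0.4180620455661943 0.12506798394054205
0.48 [-0.0067  0.0001 -0.0041]
0.54 [-0.0124  0.0002 -0.0088]
0.6 [-0.0184  0.0002 -0.0132]
0.63 [-0.0215  0.0002 -0.0152]
0.66 [-0.0246  0.0002 -0.0172]
t 14.85 tcp [0.546  0.1495 0.1654] yang 1.617 F [-13.4   1.    1.8] w 0.01
MOVE [ 0.029  -0.0003  0.0445] yaw -0.005 rows 1.273391805283341 0.039494771586412014
```

View pics/s19.png

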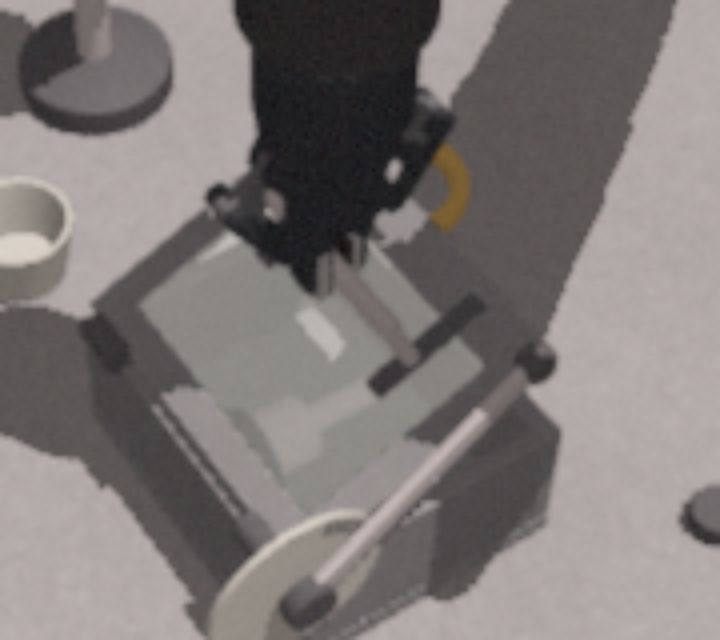

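View pics/w19.png

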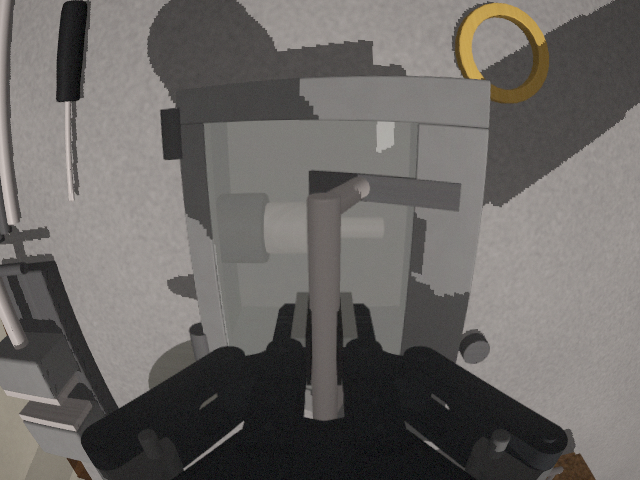

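apply_moves(
  commands=[
    {"dx":-0.006,"dy":0,"dz":-0.005,"yaw":0,"gripper":255},
    {"dx":-0.0118,"dy":0,"dz":-0.0099,"yaw":0,"gripper":255},
    {"dx":-0.0177,"dy":0,"dz":-0.0144,"yaw":0,"gripper":255},
    {"dx":-0.0208,"dy":0,"dz":-0.0165,"yaw":0,"gripper":255},
    {"dx":-0.0208,"dy":0,"dz":-0.0165,"yaw":0,"gripper":255},
    {"dx":-0.0208,"dy":0,"dz":-0.0165,"yaw":0,"gripper":255},
  ],
)

```text
t: 15.35
tool_pos: [0.5659, 0.1506, 0.1831]
eef_rot: [-0.023, 1.0, 0.002, -0.003]
wrist_force: [-10.9, 0.9, 1.2]
width: 0.0096
```

```bash
python3 - <<'E'
from h import *
im=imaging.read_camera("scene");cv2.imwrite("pics/scene20.png",im[:,:,::-1]);cv2.imwrite("pics/s20.png",cv2.resize(im[230:340,280:420,::-1],None,fx=5.4,fy=5.4,interpolation=cv2.INTER_CUBIC))
im=imaging.read_camera("top");cv2.imwrite("pics/top20.png",im[:,:,::-1])
im=imaging.read_camera("wrist");cv2.imwrite("pics/w20.png",im[:,:,::-1])
s=ctrl.sense();d=s['tool_pos']-np.array([.519,.1482,.1215]); print(d,"chord theta",2*np.arcsin(np.linalg.norm(d)/.247),np.arctan2(d[2],d[0]))
goal((.517,.148,.121),1.6216)
E
```

```text
[0.0468778  0.0023513  0.06159341] chord theta 0.6377919455956785 0.9202387580880622
t 15.5 tcp [0.5659 0.1506 0.1831] yang 1.617 F [-11.3   1.2   1.1] w 0.0102
MOVE [ 0.0487 -0.0005  0.0623] yaw -0.004 rows 1.8960228553288865 0.03416129325005457
```

View pics/s20.png

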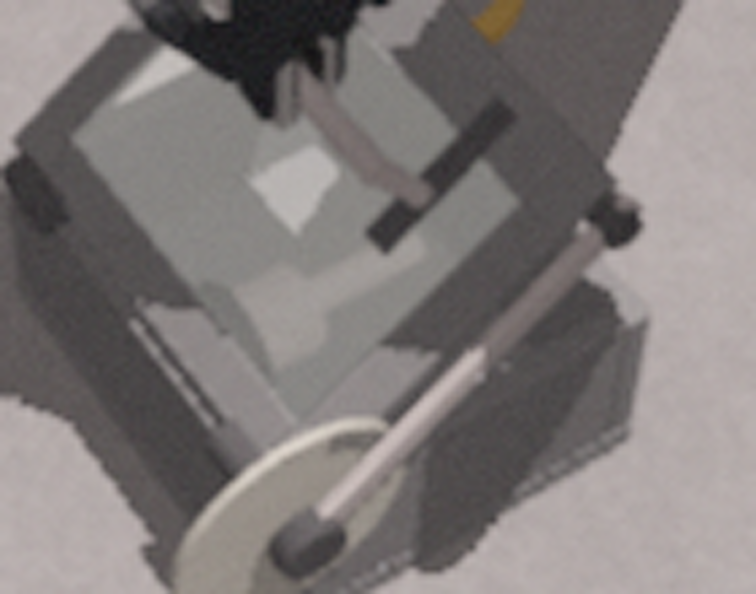

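View pics/w20.png

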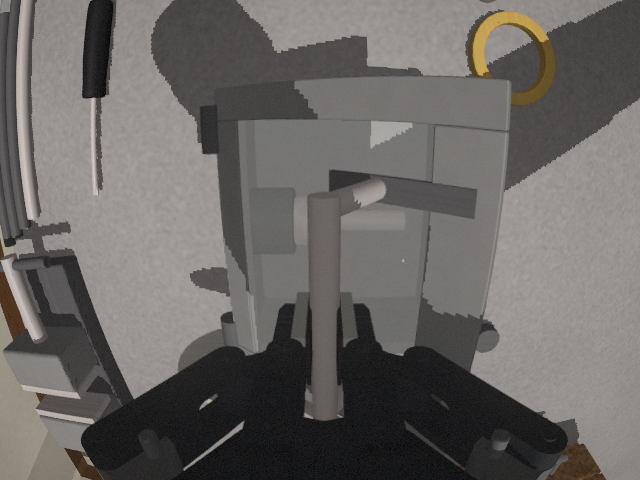

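```bash
cat >> h.py <<'E'
def edgefit(im,p0,p1,half=4,pol=0,ridge=False):
    p0=np.array(p0,float);p1=np.array(p1,float);L=np.linalg.norm(p1-p0);u=(p1-p0)/L;n=np.array([-u[1],u[0]])
    o=np.arange(-half,half+.01,.1);K=[];Y=[]
    for k in np.arange(0,L,.5):
        p=p0+k*u+o[:,None]*n; v=cv2.remap(im.astype(np.float32),p[:,:1].T.astype(np.float32),p[:,1:].T.astype(np.float32),cv2.INTER_CUBIC)[0]
        v=cv2.GaussianBlur(v[None],(0,0),5)[0]; g=np.gradient(v)
        g=np.abs(g) if pol==0 else np.clip(pol*g,0,None)
        i=np.argmax(g); w=g*(np.abs(o-o[i])<1); K.append(k);Y.append((w*o).sum()/w.sum())
    K=np.array(K);Y=np.array(Y);m=np.ones(len(K),bool)
    for _ in range(5):
        f=np.polyfit(K[m],Y[m],1);r=Y-np.polyval(f,K);m=np.abs(r)<max(2*np.std(r[m]),.15)
    a=p0+np.polyval(f,0)*n; b=p1+np.polyval(f,L)*n; return a,b,np.std(r[m]),m.mean()
E
cat > ang.py <<'E'
from h import *
import sys
def px(x,y): return (280+x/5.4-.4,230+y/5.4-.4)
def run(im,wins,lab):
    for n,(a,b) in wins.items():
        e=edgefit(im,px(*a),px(*b),half=2.5); print(lab,n,np.round(e[0],2),np.round(e[1],2),"sd",round(float(e[2]),2),round(float(e[3]),2),"ang",planeang([e[0],e[1]])[1].round(4))
E
python3 - <<'E'
from ang import *
im=cv2.imread("pics/scene20.png",0)
run(im,{"win+y":((395,325),(512,210)),"slotA":((385,250),(510,122)),"slotB":((370,235),(492,105))},"g")
i2=cv2.imread("pics/scene15.png",0)
for nm,I in(("20",im),("15",i2)):
    run(I,{"armUL":((318,508),(585,240)),"armLR":((342,522),(602,258))},"arm"+nm)
E
```

```text
g win+y [352.91 289.95] [374.45 268.53] sd 0.06 1.0 ang 0.5959
g slotA [351.45 276.44] [374.32 252.46] sd 0.16 1.0 ang 0.6443
g slotB [347.22 272.27] [370.22 248.58] sd 0.06 0.76 ang 0.6222
arm20 armUL [338.18 323.36] [386.95 273.07] sd 0.08 0.84 ang 0.6451
arm20 armLR [342.04 325.39] [390.94 277.24] sd 0.41 0.95 ang 0.5966
arm15 armUL [337.95 323.14] [389.47 275.57] sd 0.6 0.93 ang 0.5206
arm15 armLR [341.88 325.23] [390.97 277.27] sd 0.26 0.72 ang 0.5876
```

```bash
python3 - <<'E'
from h import *
im=cv2.imread("pics/scene0.png"); 
z=cv2.resize(im[215:345,270:410],None,fx=5.6,fy=5.6,interpolation=cv2.INTER_CUBIC)
c,sn=np.cos(.0508),np.sin(.0508)
W=lambda a,b,z:[.546+c*a-sn*b,.1494+sn*a+c*b,z]
for z0,col in((.099,(0,255,0)),(.091,(0,160,255))):
    q=proj("scene",[W(a,b,z0) for a,b in((-.086,-.1),(-.086,.1),(.084,.1),(.084,-.1),(-.086,-.1))]); print(q.round(1))
    cv2.polylines(z,[np.round((q+.5-[270,215])*5.6).astype(np.int32)],False,col,1)
cv2.imwrite("pics/s0g.png",z)
E
```

```text
[[346.6 223.6]
 [402.4 284.2]
 [333.6 323.4]
 [281.5 256. ]
 [346.6 223.6]]
[[346.5 226. ]
 [401.9 286.5]
 [333.6 325.5]
 [281.7 258.4]
 [346.5 226. ]]
```

View pics/s0g.png

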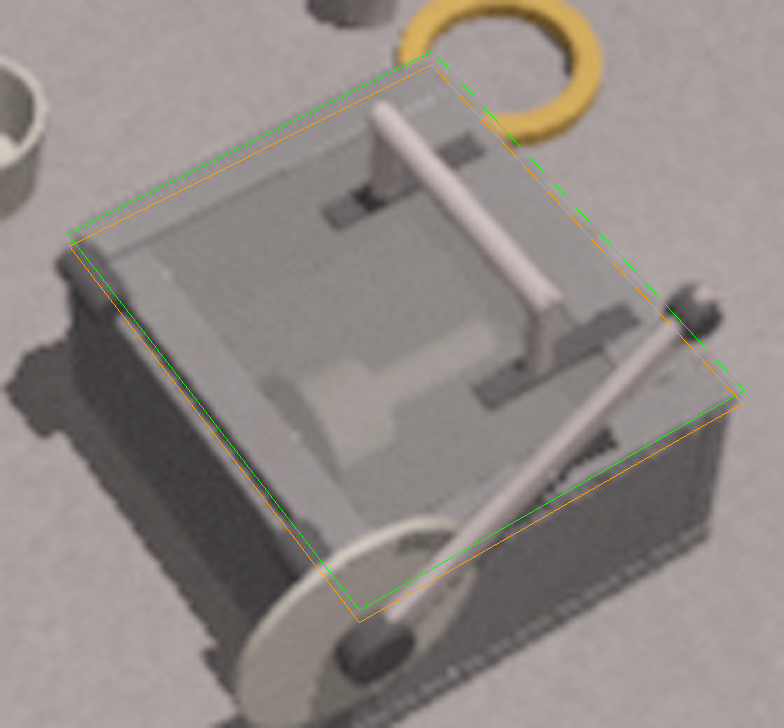

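```bash
cat > ov.py <<'E'
from h import *
def draw(src,out,st,thg,tha,off=(270,215),sz=(140,130),f=5.6,cam="scene",dz=0):
    im=cv2.imread(src) if cam=="scene" else cv2.imread(src)
    z=cv2.resize(im[off[1]:off[1]+sz[1],off[0]:off[0]+sz[0]],None,fx=f,fy=f,interpolation=cv2.INTER_CUBIC)
    c,sn=np.cos(st[2]),np.sin(st[2])
    def W(r,b,h,th): # r dist in front of hinge, h above midplane
        a=.084-r*np.cos(th)+h*np.sin(th); zz=.095+r*np.sin(th)+h*np.cos(th)
        return [st[0]+c*a-sn*b,st[1]+sn*a+c*b,zz+dz]
    def L(pts,th,col):
        q=proj(cam,[W(*p,th) for p in pts]); cv2.polylines(z,[np.round((q+.5-off)*f).astype(np.int32)],False,col,1,cv2.LINE_AA)
    for h,col in((.004,(0,255,0)),):
        L([(.17,-.1,h),(.17,.1,h),(0,.1,h),(0,-.1,h),(.17,-.1,h)],thg,col)
    L([(.115,-.055,.045),(.115,.055,.045)],thg,(0,0,255))
    for h in(-.006,.006): L([(0.02,.115,h),(.17,.115,h)],tha,(255,0,255))
    cv2.imwrite(out,z)
E
python3 - <<'E'
from ov import *
draw("pics/scene0.png","pics/o0.png",(.5495,.149,.046),0,.65)
draw("pics/scene20.png","pics/o20.png",(.5495,.149,.046),.64,.65)
E
```

```text
(no output)
```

View pics/o0.png

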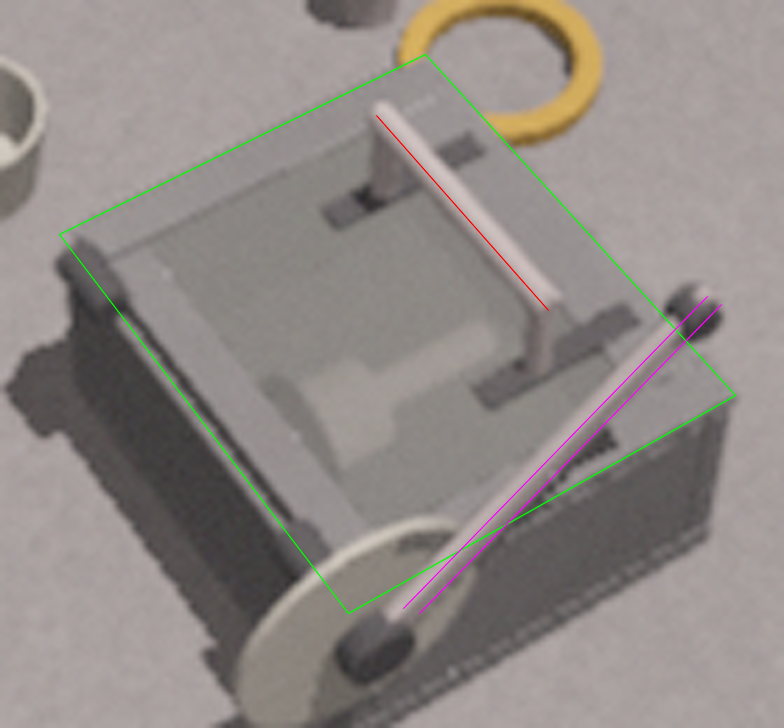

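View pics/o20.png

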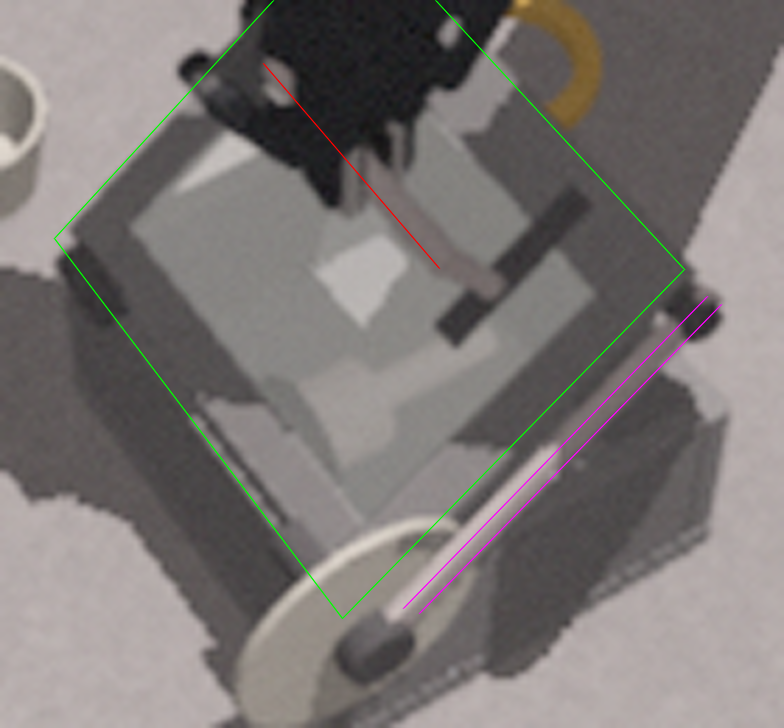

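```bash
python3 - <<'E'
from h import *
print(ray("scene",(317,245)))
for n in("scene15","scene20"):
    im=cv2.imread(f"pics/{n}.png"); z=cv2.resize(im[222:330,275:407],None,fx=6,fy=6,interpolation=cv2.INTER_CUBIC)
    z=cv2.convertScaleAbs(z,alpha=1.4,beta=0)
    for k in range(0,132,20): cv2.putText(z,str(275+k),(k*6,8),0,.3,(0,0,255)); cv2.line(z,(k*6,0),(k*6,647),(0,0,120),1)
    for k in range(8,108,20): cv2.putText(z,str(222+k),(0,k*6),0,.3,(0,0,255)); cv2.line(z,(0,k*6),(791,k*6),(0,0,120),1)
    z=z[:600]; cv2.imwrite(f"pics/{n}g.png",z)
E
```

```text
(array([0.91829761, 0.71660353, 0.99846461]), array([-0.31180801, -0.55705038, -0.76972115]))
```

View pics/scene15g.png

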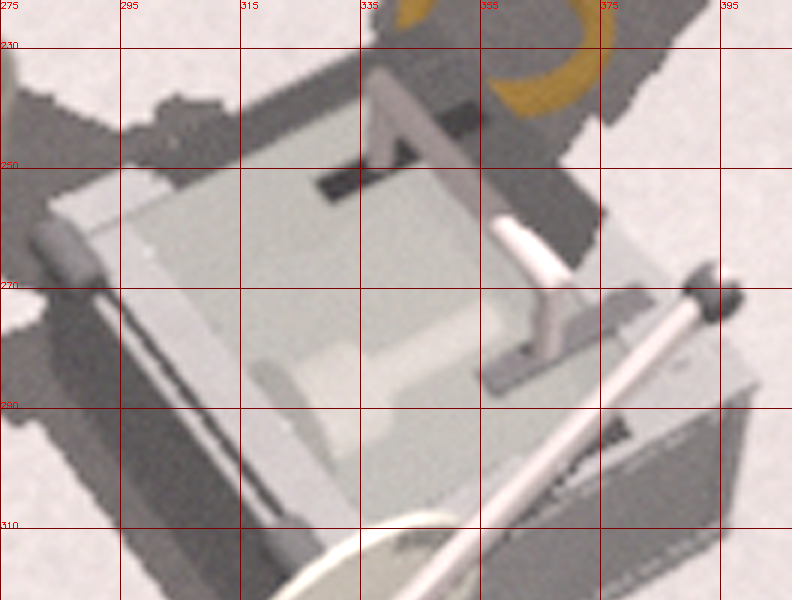

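View pics/scene20g.png

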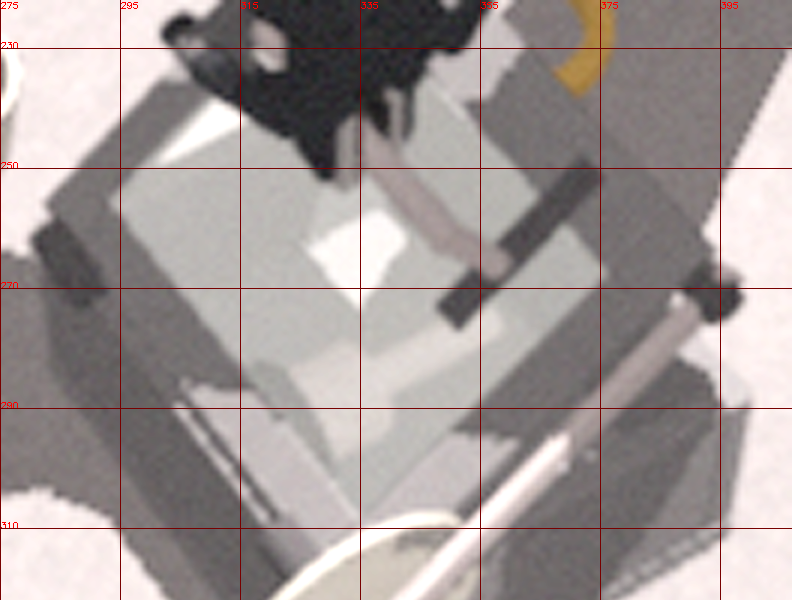

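```bash
python3 - <<'E'
from h import *
st=(.5495,.149,.046)
def show(lab,im,a,b,half=2,pol=0):
    e=edgefit(im,a,b,half,pol); print(lab,e[0].round(2),e[1].round(2),"sd",round(float(e[2]),2),round(float(e[3]),2),"ang",planeang([e[0],e[1]],st=st)[1].round(4))
i20=cv2.imread("pics/scene20.png",0);i15=cv2.imread("pics/scene15.png",0);i0=cv2.imread("pics/scene0.png",0)
show("win20",i20,(339,304),(374,269)); show("win20b",i20,(356,287.3),(374,269)); show("win20c",i20,(339,304),(352,291.3))
show("slotTop20",i20,(350,272),(372,249)); show("slotBot20",i20,(353,275),(375,252))
show("-yframe20",i20,(296,254),(316,233))
for n,i in(("0",i0),("15",i15),("20",i20)):
    for pol in(1,-1):
        show("armUL"+n+f"{pol}",i,(345,316),(386,274),2,pol)
        show("armLR"+n+f"{pol}",i,(348,319),(388,277),2,pol)
# shut reference
show("slot0",i0,(331,252),(356,240));show("win0-y",i0,(296,258),(325,244)); show("guard+y lower0",i0,(367,303.5),(399,286.5))
E
```

```text
win20 [339.19 304.19] [373.89 268.89] sd 0.1 0.81 ang 0.6285
win20b [355.8 287.1] [373.97 268.97] sd 0.05 1.0 ang 0.6069
win20c [339.18 304.18] [352.17 291.48] sd 0.08 0.73 ang 0.5859
slotTop20 [349.11 271.15] [371.21 248.25] sd 0.06 0.86 ang 0.6364
slotBot20 [352.93 274.93] [374.87 251.87] sd 0.15 0.98 ang 0.6543
-yframe20 [295.13 253.18] [315.64 232.66] sd 0.1 0.76 ang 0.5741
armUL01 [345.33 316.32] [386.12 274.12] sd 0.07 0.79 ang 0.6566h.py:58: RuntimeWarning: invalid value encountered in scalar divide
  i=np.argmax(g); w=g*(np.abs(o-o[i])<1); K.append(k);Y.append((w*o).sum()/w.sum())
Traceback (most recent call last):
  File "h.py", line 61, in edgefit
    f=np.polyfit(K[m],Y[m],1);r=Y-np.polyval(f,K);m=np.abs(r)<max(2*np.std(r[m]),.15)
TypeError: expected non-empty vector for x
```

```bash
python3 - <<'E'
from h import *
from scipy.optimize import least_squares
def W(p,r,b,h,th):
    a=.084-r*np.cos(th)+h*np.sin(th); zz=.095+r*np.sin(th)+h*np.cos(th)+p[3]; c,s=np.cos(p[2]),np.sin(p[2])
    return [p[0]+c*a-s*b,p[1]+s*a+c*b,zz]
O=[("s",.115,-.055,.045,(338,233.9)),("s",.115,.055,.045,(369.6,266.9)),("s",.17,.1,-.004,(401.2,285.8)),("s",.169,.1,-.095,(395.5,312)),
("g",.115,.055,.045,(349.0,262.3)),("g",.17,.1,.004,(393.7,262.8))]
def f(v,O=O):
    r=[]
    for k,a,b,h,uv in O: r+=list(proj("scene",W(v,a,b,h,0 if k=="s" else v[4]))[0]-uv)
    r+=[(v[0]-.548)/.003,(v[1]-.149)/.003,(v[2]-.048)/.006,v[3]/.002]; return np.array(r)
s=least_squares(f,[.548,.149,.048,0,.63]);print(s.x.round(4),s.fun[:12].round(1).reshape(-1,2).tolist())
for drop in range(4,6):
    O2=[o for i,o in enumerate(O) if i!=drop]; print(drop,least_squares(lambda v:f(v,O2),[.548,.149,.048,0,.63]).x.round(4))
v=s.x
# arm: strip line fit: theta, y offset; points hub center, knob center, UL edge
def g(t):
    hub=proj("scene",W(v,0,t[1],0,t[0]))[0]; kn=proj("scene",W(v,t[2],t[1],0,t[0]))[0]
    return np.r_[hub-[337,330.5],kn-[394.0,270.5]]
a=least_squares(g,[.66,.115,.16]);print("arm",a.x.round(4),a.fun.round(2))
def g2(t):
    q=[proj("scene",W(v,r,.109,.006,t[0]))[0] for r in(.03,.15)]; u=(q[1]-q[0]);n=np.array([-u[1],u[0]])/np.linalg.norm(u)
    return [n@(np.array(p)-q[0]) for p in((345.33,316.32),(386.12,274.12))]
a=least_squares(g2,[.66]);print("armUL",a.x,a.fun.round(2))
print("planeang",planeang([(345.33,316.32),(386.12,274.12)],st=tuple(v[:3]))[1], planeang([(337,330.5),(394.,270.5)],st=tuple(v[:3]))[1])
E
```

```text
[5.468e-01 1.487e-01 4.660e-02 4.000e-04 6.251e-01] [[-0.3, 0.4], [-1.2, 2.2], [0.2, 0.7], [0.9, -1.3], [0.8, -0.9], [-0.5, -0.9]]
4 [0.5465 0.1481 0.0461 0.0006 0.5993]
5 [5.465e-01 1.485e-01 4.740e-02 5.000e-04 6.465e-01]
arm [0.68   0.116  0.1609] [ 0.36 -0.28  0.   -0.  ]
armUL [0.6310463] [ 0.53 -0.11]
planeang 0.6557353219846197 0.6780066774830323
```

```bash
python3 - <<'E'
import cv2
im=cv2.imread("pics/w20.png"); cv2.imwrite("pics/w20z.png",cv2.resize(im[60:400,400:540],None,fx=2,fy=1.7,interpolation=cv2.INTER_CUBIC)); 
cv2.imwrite("pics/w20k.png",cv2.resize(im[290:390,420:540],None,fx=6,fy=6,interpolation=cv2.INTER_CUBIC))
im=cv2.imread("pics/top20.png"); cv2.imwrite("pics/t20z.png",cv2.resize(im[190:320,200:350],None,fx=5,fy=4.6,interpolation=cv2.INTER_CUBIC))
E
```

```text
(no output)
```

View pics/w20k.png

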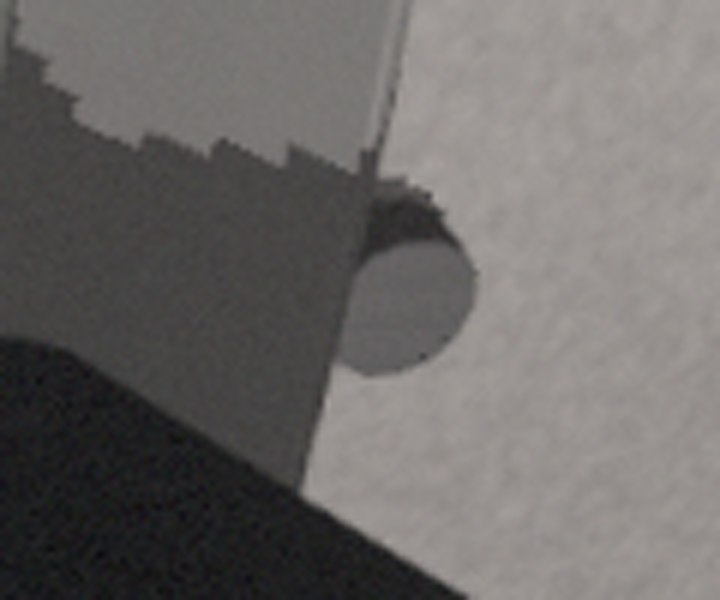

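View pics/t20z.png

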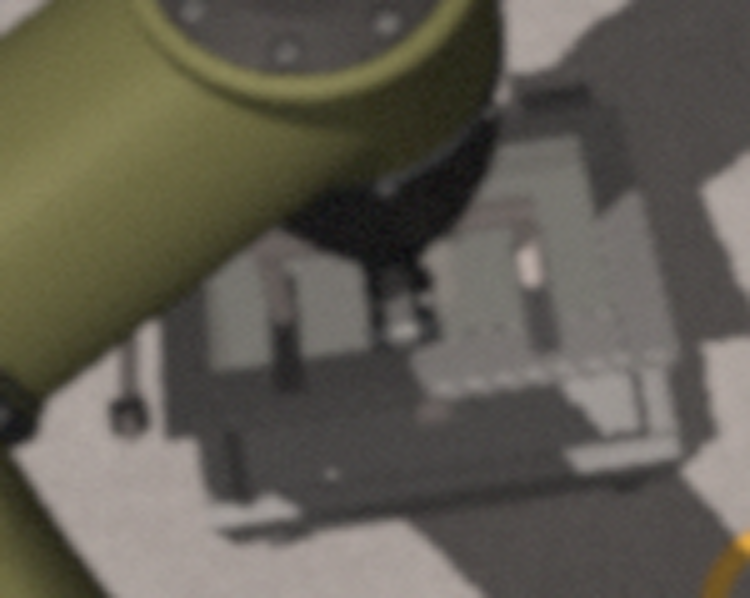

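apply_moves(
  commands=[
    {"dx":-0.002,"dy":0,"dz":-0.0012,"yaw":0,"gripper":255},
    {"dx":-0.004,"dy":0,"dz":-0.0022,"yaw":0,"gripper":255},
    {"dx":-0.004,"dy":0,"dz":-0.0022,"yaw":0,"gripper":255},
    {"dx":-0.004,"dy":0,"dz":-0.0022,"yaw":0,"gripper":255},
    {"dx":-0.004,"dy":0,"dz":-0.0022,"yaw":0,"gripper":255},
  ],
)

```text
t: 15.92
tool_pos: [0.5685, 0.1507, 0.1849]
eef_rot: [-0.023, 1.0, 0.001, -0.005]
wrist_force: [-8.8, 1.4, -4.0]
width: 0.0103
```

```bash
python3 - <<'E'
from h import *
ims=[imaging.read_camera("scene").astype(float) for _ in range(6)]
cv2.imwrite("pics/scene21.png",np.mean(ims,0)[:,:,::-1].round())
ims=[imaging.read_camera("top").astype(float) for _ in range(6)]
cv2.imwrite("pics/top21.png",np.mean(ims,0)[:,:,::-1].round())
s=ctrl.sense();d=s['tool_pos']-np.array([.519,.1482,.1215]); print(d,"chord theta",2*np.arcsin(np.linalg.norm(d)/.247),np.arctan2(d[2],d[0]))
goal((.517,.148,.121),1.6216)
im=cv2.imread("pics/scene21.png"); z=cv2.resize(im[222:330,275:407],None,fx=6,fy=6,interpolation=cv2.INTER_CUBIC)
cv2.imwrite("pics/s21.png",cv2.convertScaleAbs(z[:600],alpha=1.4,beta=0))
im=cv2.imread("pics/top21.png"); cv2.imwrite("pics/t21.png",cv2.resize(im[220:310,200:350],None,fx=5.3,fy=5.3,interpolation=cv2.INTER_CUBIC))
E
```

```text
[0.04949769 0.00247023 0.0633582 ] chord theta 0.663425240131391 0.9076022377714058
t 16.52 tcp [0.5685 0.1507 0.1849] yang 1.618 F [-7.9  1.3 -2.5] w 0.0097
MOVE [ 0.051  -0.0004  0.0643] yaw -0.004 rows 1.9683285993807622 0.031335307189443995[ WARN:0@6.798] global loadsave.cpp:1063 imwrite_ Unsupported depth image for selected encoder is fallbacked to CV_8U.
```

View pics/s21.png

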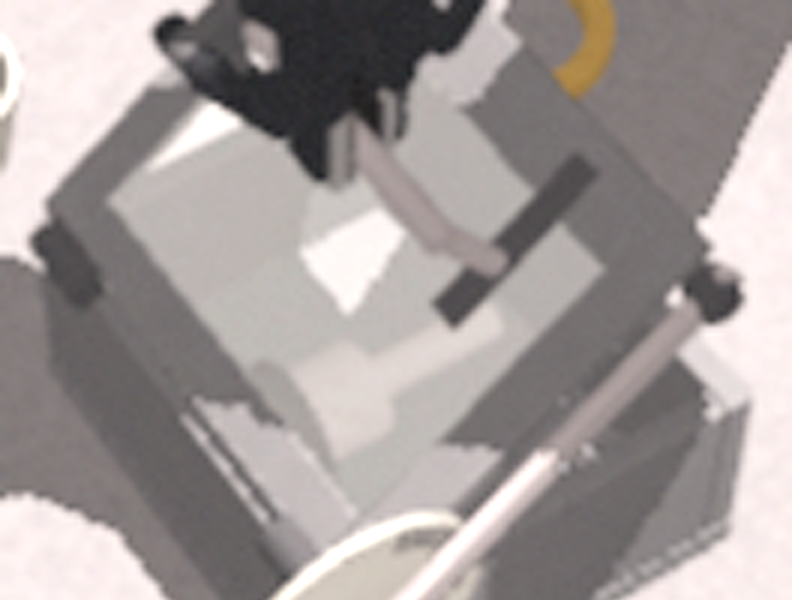

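View pics/t21.png

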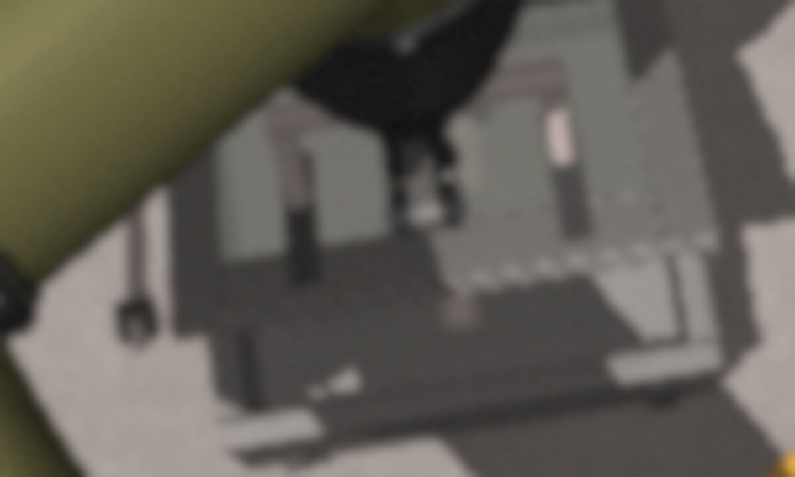

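```bash
python3 - <<'E'
from h import *
st=(.5468,.1487,.0466)
print("topcam",ray("top",(314,233))[0])
def show(lab,im,a,b,half=2,pol=0):
    e=edgefit(im,a,b,half,pol); print(lab,e[0].round(2),e[1].round(2),"sd",round(float(e[2]),2),round(float(e[3]),2),"ang",planeang([e[0],e[1]],st=st)[1].round(4))
i=cv2.imread("pics/scene21.png",0)
show("win",i,(353,290),(374,268.5)); show("slotT",i,(349,270),(371,248.5)); show("slotB",i,(352,274.5),(373.5,251.5))
show("armUL",i,(352,309),(387,274)); show("armLR dark",i,(371,297),(391,275)); show("-yedge",i,(285,254),(300,237.5)); show("-ywin",i,(295,254),(309,240))
show("armUL lit",i,(345,316),(364,297));
def W(p,r,b,h,th):
    a=.084-r*np.cos(th)+h*np.sin(th); zz=.095+r*np.sin(th)+h*np.cos(th); c,s=np.cos(p[2]),np.sin(p[2])
    return [p[0]+c*a-s*b,p[1]+s*a+c*b,zz]
for th in(.62,.65,.68):
    print(th,"top tip",proj("top",W(st,.17,.112,0,th))[0].round(2),"knobc",proj("top",W(st,.161,.112,0,th))[0].round(2),"edge- ",proj("top",W(st,.17,.1,-.004,th))[0].round(2),"edge+",proj("top",W(st,.17,.1,.004,th))[0].round(2),"ext-",proj("top",W(st,.17,.112,-.004,th))[0].round(2))
    print("   scene knob",proj("scene",W(st,.161,.114,0,th))[0].round(2),"corner+",proj("scene",W(st,.17,.1,.004,th))[0].round(2),"ext+",proj("scene",W(st,.17,.114,.004,th))[0].round(2))
E
```

```text
topcam [0.34134565 0.10894174 1.25531452]
win [352.64 289.65] [373.65 268.16] sd 0.07 0.95 ang 0.6322
slotT [348.7 269.7] [370.17 247.65] sd 0.04 0.81 ang 0.6253
slotB [352.23 274.72] [373.64 251.63] sd 0.07 0.79 ang 0.6794
armUL [352.01 309.01] [386.54 273.54] sd 0.06 0.91 ang 0.6476
armLR dark [371.1  297.09] [391.76 275.69] sd 0.11 0.87 ang 0.6619
-yedge [284.15 253.23] [299.17 236.75] sd 0.03 1.0 ang 0.6478
-ywin [294.24 253.24] [308.55 239.55] sd 0.14 1.0 ang 0.5328
armUL lit [345.11 316.11] [363.83 296.83] sd 0.05 0.85 ang 0.6502
0.62 top tip [226.77 285.62] knobc [226.69 282.19] edge-  [233.42 286.02] edge+ [232.62 283.2 ] ext- [227.19 287.02]
   scene knob [395.44 270.99] corner+ [393.42 262.16] ext+ [398.02 267.1 ]
0.65 top tip [226.24 283.8 ] knobc [226.19 280.46] edge-  [232.91 284.24] edge+ [232.1  281.32] ext- [226.66 285.25]
   scene knob [394.44 270.41] corner+ [392.31 261.56] ext+ [396.93 266.52]
0.68 top tip [225.7 281.9] knobc [225.69 278.67] edge-  [232.4 282.4] edge+ [231.58 279.36] ext- [226.12 283.41]
   scene knob [393.38 269.88] corner+ [391.15 261.01] ext+ [395.77 265.99]
```

```bash
python3 - <<'E'
from h import *
a=cv2.imread("pics/scene15.png",0).astype(float);b=cv2.imread("pics/scene21.png",0).astype(float)
print("lamp region diff",np.abs(a-b)[60:185,245:300].mean())
s=ctrl.sense();print(s['tool_pos'],s['width'],np.abs(s['joint_vel']).max())
print(ctrl.close_job())
E
```

```text
lamp region diff 9.360581818181819
[0.56849769 0.15067023 0.1848582 ] 0.009687734053509952 0.0020191022264146757
the job is handed in; nothing more can be done
None
```

```bash
python3 - <<'E'
import cv2,numpy as np
for n in("scene15","scene21"):
    w=cv2.imread(f"pics/{n}.png",0)[66:86,244:264]; m=(w<45).astype(np.uint8); k,l,s,c=cv2.connectedComponentsWithStats(m); i=1+np.argmax(s[1:,4]); print(n,c[i]+[244,66])
a,b=[cv2.imread(f"pics/{n}.png")[40:240,160:380] for n in("scene15","scene21")]
cv2.imwrite("pics/cmp.png",cv2.resize(np.hstack([a,b]),None,fx=1.8,fy=1.8))
E
```

```text
scene15 [254.04166667  75.79166667]
scene21 [253.87096774  76.24193548]
```

View pics/cmp.png

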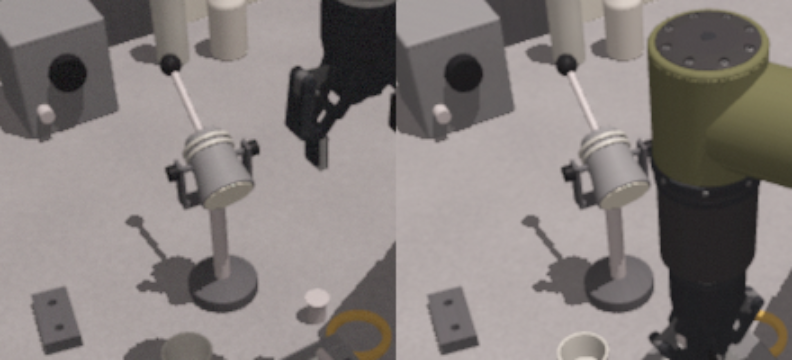

